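# Fit up a pipe pedestal on its foot plate for tacking

### The arm

A 7-joint arm with a two-finger parallel gripper is mounted at the origin on the work surface. World frame = base frame: x ahead of the robot, y to its left, z up, the work surface at z = 0. Lengths are in mm, angles in rad, forces in N, time in s.
With the tool pointing down it reaches from about 425 to 825 mm from the base axis. Payload 3.6 kg.
Tool frame: the origin (TCP) lies on the mounting face of the last link; the fingertips stand 186 mm ahead of it and the grasp point (between the pads) lies 167 mm ahead of it (ctrl.tips_ahead is the z of the fingertips in the tool frame, in mm); z points along the fingers, y is the direction in which the jaws open and shut (so a half turn about z gives the same grasp; the last joint's range is limited). The gripper opens to 93 mm and grips with 3 to 60 N. Pads are 15 mm wide; open, the fingers measure 128 mm over their backs; the gripper's body (75 mm by 188 mm) begins 65 mm behind the grasp point.
Start: joints at [1.185, 0.615, -0.013, 1.423, 0.008, 1.103, -0.04], TCP at [228.256, -608.585, 404.74] pointing down, gripper open.
Joint ranges: [-3.12, 3.12], [-0.3, 2.06], [-1.34, 1.32], [0.26, 2.42], [-1.36, 4.5], [0.01, 1.98], [-2.84, 2.84]. Speed limits (rad/s): [2.79, 2.79, 3.14, 3.14, 3.14, 3.14, 3.14].

### API

Orientations are given as [roll, pitch, yaw] about the fixed x, y, z axes, in that order (R = Rz(yaw) Ry(pitch) Rx(roll)).
In Python, from plant import ctrl gives the robot as it stands.
- The arm moves only by the tool step_arm, never from a script. Its argument "series" is a list of rows, each a list of 3 entries, a list of its own where there are three numbers: the shift along the tool's x, y, z in cm, then the turn, a rotation vector about the tool's x, y, z in degrees, then the closure, from 0 (fully open) to 1 (shut). In form: [[[dx, dy, dz], [wx, wy, wz], gripper], ...]. A call has 1 to 5 rows; each row is the pose to reach, as a shift and turn from the pose measured when the call began, along the tool's axes at that moment; what a row does not reach only later rows make up. A row lasts 1/12 s, in which the tool goes at most 41.7 mm and 7.16 degrees, less where a joint would pass 70% of its speed; a pose out of reach is approached as far as the arm can. A call with a gripper value outside its range is refused whole. The fingers move at their own pace and stop on an object; the grip force is fixed at half the most. Time passes only in rows, so rows that repeat a pose let the fingers close. It gives the time, the measured TCP pose, the force and the opening at its end, in the units of the state.
- ctrl.state(): the state, without advancing time (a new reading comes with each control period).
- ctrl.read_camera(name): name is "side" or "top"; returns the picture (384x512x3 uint8, blue, green, red); there is no depth.
- ctrl.camera_params(name): a dict with "fov_y" (degrees; the focal length in pixels is half the picture's height over the tangent of half this angle, whatever the lens; pixels are square), "cx", "cy" (the principal point, pixels), "origin" and "rotation" of the camera in the world. Camera axes: x right, y up, looking along -z (the intrinsics and any distortion apply to the point x, -y, -z); pixel columns grow to the right and rows downward; lengths in mm; the calibration is good to about 2 mm. A picture is of the moment at which its call begins. camera_params takes no time and is no camera call.
- ctrl.finish_job(): hands the job in, once; it reports no verdict.
The state is a dict: "clock": time; "joints": joint angles; "dq": joint speeds; "tau": joint torques, N m; "tcp_pos": TCP position; "tool_rot": TCP orientation; "force": force on the tool from outside, world axes, zero at the start; "ft_torque": the same for the moment, N m; "finger_gap": finger opening in mm.
Only numpy, scipy, OpenCV 4.12 (cv2) and the standard library are available. Lean on these libraries where they do the work, as an engineer would, in place of code of your own. Each camera call takes 0.05 s, during which the arm holds its last target.

### The job

Fit up the pipe pedestal for tacking. Stand the pipe stub on the middle of the strapped-down foot plate, with the tall rib to its left and the low rib to its right (as the robot sees it), both standing on the plate's long centre line with their upright edge towards the pipe and no more than 10 mm from it. Throw the lid of the clamshell fixture back past vertical so that it stays open, lift out the steel ring and lay it flat and centred on top of the pipe; leave everything standing free.

Things in the scene. Friction and masses are not known exactly. Their poses are not given: they have to be found in the camera images.
- plate_mark (a point): Centre of the top face of the foot plate: a grey steel plate 120 mm (x) by 220 mm (y) by 10 mm thick, lying on the table (its top is 10 mm above it) and fixed; chalk centre lines and a chalk circle for the pipe are drawn on it. x points away from the robot, y along the plate's length to the robot's left, z up; the plate may be turned up to 0.35 rad. Two strap clamps, up to 25 mm high, hold its two far corners (x over 44 mm, |y| over 88 mm).
- pipe_mid (a point): Centre of the loose pipe stub, half-way up: a grey steel tube standing on end, 48 mm outside diameter, 39 mm bore, 70 mm high, about 0.3 kg. z is its axis.
- rib_tall_mid (a point): Grip point, half-way up, of the tall rib: a loose triangular gusset of dull grey 12 mm plate standing on its 46 mm long lower edge, 66 mm high, about 0.2 kg. x points from this point to its upright edge, 16 mm away; the low toe of the sloping edge lies 30 mm away on the other side (-x). y is across the thickness, z up. It starts with x pointing roughly to the robot's right.
- rib_low_mid (a point): Grip point, half-way up, of the low rib: of the same 12 mm plate and with the same axes as the tall rib, but longer and lower: 64 mm long lower edge, 38 mm high, upright edge 22 mm from this point at +x, toe 42 mm away at -x, about 0.13 kg. It starts with x pointing roughly to the robot's left.
- ring_mid (a point): Centre of the loose steel ring, half-way up: 62 mm outside and 32 mm inside diameter, 14 mm thick, about 0.2 kg, lying flat (z is its axis) in the clamshell fixture on a copper pedestal of 52 mm diameter, with a 26 mm spigot that stands 7 mm up into its bore. The pedestal stands 23 mm above the fixture's 165 by 125 mm base, whose top is 12 mm above the table, so fingers can reach beside it. The lid's 80 by 50 mm window shows the ring but is too narrow for it.
- clamp_lid (a joint): Angle of the fixture's hinged aluminium lid: 0 closed, 1.57 upright, 1.95 stop, fully thrown back. It starts closed. It swings freely: below 1.57 it falls shut, past that it falls back by itself to the stop and stays. 0.34 kg, about 2 N at the bar to lift.
- lid_bar (a point): Grip point of the lid's pull bar: a round steel bar of 12 mm diameter, parallel to the hinge, that sticks out 70 mm from the lid's right-hand side near its front edge; this point is 40 mm from the lid's side, with nothing above or below it (55 mm above the table when closed). It moves with the lid, on an arc of 125 mm radius about the hinge, 95 mm to the right of the hinge's middle; x, y and z are the lid's axes, and turn with it.
- lid_hinge (a point): Middle of the lid's hinge axis, fixed, at the fixture's far side, 55 mm above the table. x points away from the robot, y along the hinge axis to the robot's left, z up; the fixture may be turned up to 0.25 rad. The ring lies 75 mm from it at -x; the lid is 110 mm wide and reaches 135 mm from the hinge, 10 mm thick.
Things that resemble listed ones, but are neither listed nor needed, are in the scene too. What is shaped like the part that bears rib_tall_mid but blue or pink is not meant.

How it is judged (in metres and radians):
At the end, for the whole second after the job is handed in: Lid open beyond 1.65 rad. Pipe upright on the plate within 12 mm of its centre; tall rib left, low rib right, standing within 18 mm of the long centre line and 0.2 rad, upright edge facing the pipe, gap 15 mm at most, 12 mm off line at most; ring flat on the pipe within 8 mm; all four at rest (value of joint clamp_lid above 1.65 rad and horizontal distance between pipe_mid and plate_mark below 0.012 m and z of pipe_mid in the frame of plate_mark between 0.031 and 0.039 m and angle between each of pipe_mid, rib_tall_mid, rib_low_mid, ring_mid's own z axis and vertical below 0.1 rad and y of rib_tall_mid in the frame of plate_mark above 0.02 m and x of rib_tall_mid in the frame of plate_mark between -0.018 and 0.018 m and z of rib_tall_mid in the frame of plate_mark between 0.029 and 0.037 m and angle between the x axis of each of rib_tall_mid, rib_low_mid and the y axis of plate_mark, either way round below 0.2 rad and x of pipe_mid in the frame of rib_tall_mid between 0.037 and 0.055 m and y of pipe_mid in the frame of rib_tall_mid between -0.012 and 0.012 m and y of rib_low_mid in the frame of plate_mark below -0.02 m and x of rib_low_mid in the frame of plate_mark between -0.018 and 0.018 m and z of rib_low_mid in the frame of plate_mark between 0.015 and 0.023 m and x of pipe_mid in the frame of rib_low_mid between 0.043 and 0.061 m and y of pipe_mid in the frame of rib_low_mid between -0.012 and 0.012 m and horizontal distance between ring_mid and pipe_mid below 0.008 m and z of ring_mid in the frame of pipe_mid between 0.038 and 0.046 m and linear speed of each of pipe, rib_tall, rib_low, ring below 0.02 m/s); the robot touches nothing.
It also fails if it takes over 134 s, if anything falls off the work surface, if the arm or the gripper's body presses on something with over 40 N, if the wrist force passes 120 N, or if a joint passes its speed limit or range.

## Working session

There is one attempt and no reset: what is moved stays moved. The work goes in short steps, Python scripts to look and compute and a tool call to move; the robot and the scene stay as the last step left them, time stands still between calls to the robot, and variables do not carry over. Pictures are saved under pics/ and viewed, and the job is handed in when it is done.

Besides the shell and the picture viewer there is one more tool, called after "Emit:" in YAML: its name, and indented under it one key for each argument. step_arm: Moves the arm, as the interface text tells. Its arguments: {"type":"object","properties":{"series":{"type":"array"}},"required":["series"]}

```bash
ls; mkdir -p pics; python3 - <<'E'
from plant import ctrl
import cv2
print(ctrl.state())
for n in("side","top"):
    cv2.imwrite(f"pics/{n}0.png",ctrl.read_camera(n)); print(n,ctrl.camera_params(n))
print(ctrl.tips_ahead)
E
```

```text
pics
{'clock': 0.0, 'joints': array([ 1.18548211,  0.61592524, -0.01261908,  1.42487581,  0.00815006,
        1.10339492, -0.04042108]), 'dq': array([ 1.97287410e-04, -1.85714776e-03,  2.05293343e-03,  1.29184141e-03,
        6.61335041e-05,  1.07469111e-03,  1.24246217e-04]), 'tau': array([ 1.14495447e-04, -4.58933079e+01,  2.09179628e-01, -1.65743637e+01,
       -6.10381225e-02,  2.06412765e-02,  2.69401708e-04]), 'tcp_pos': array([ 228.15876267, -608.31073181,  403.58431779]), 'tool_rot': array([-3.13904151e+00,  7.95495841e-05,  3.58884414e-01]), 'force': array([-0.30922559,  0.28534452, -0.43389668]), 'ft_torque': array([ 0.01799703, -0.00599102, -0.0365254 ]), 'finger_gap': 92.92334050096277}
side {'fov_y': 57.738771239690976, 'cx': 256.4080836728974, 'cy': 193.00959616653412, 'origin': array([ 424.79742493, -534.78466561,  592.95234568]), 'rotation': array([ 0.78061903, -0.00887548, -0.17597553])}
top {'fov_y': 47.33324855099408, 'cx': 255.2550950349673, 'cy': 184.70795720742586, 'origin': array([ 423.66389102,  -38.88271369, 1206.61036867]), 'rotation': array([ 0.11030926,  0.03439607, -1.58191046])}
186.1
```

View pics/side0.png

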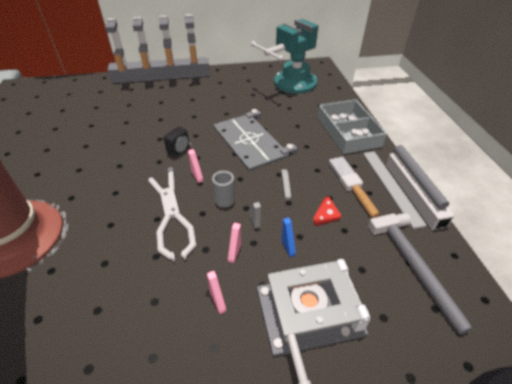

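View pics/top0.png

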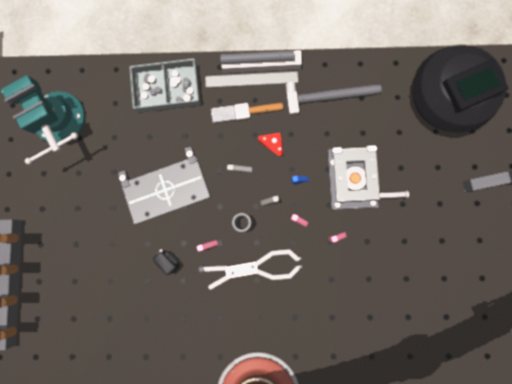

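```bash
cat > h.py <<'E'
from plant import ctrl
import cv2, numpy as np
from scipy.spatial.transform import Rotation as R
def cam(n):
    p=ctrl.camera_params(n); f=192/np.tan(np.radians(p['fov_y']/2))
    return p,f,R.from_euler('xyz',p['rotation']).as_matrix(),np.array(p['origin'])
def ray(n,u,v):
    p,f,M,o=cam(n); d=np.array([(u-p['cx'])/f,-(v-p['cy'])/f,-1.]); d=M@d
    return o,d/np.linalg.norm(d)
def onz(n,u,v,z):
    o,d=ray(n,u,v); return o+d*(z-o[2])/d[2]
def proj(n,P):
    p,f,M,o=cam(n); q=M.T@(np.asarray(P,float)-o); return np.array([p['cx']+f*q[0]/-q[2], p['cy']-f*q[1]/-q[2]])
def tri(a,b):
    o1,d1=ray(*a);o2,d2=ray(*b)
    A=np.stack([d1,-d2],1); t=np.linalg.lstsq(A,o2-o1,rcond=None)[0]
    p1=o1+t[0]*d1;p2=o2+t[1]*d2
    return (p1+p2)/2,np.linalg.norm(p1-p2)
def crop(img,x0,y0,w,h,s,name):
    c=cv2.resize(img[y0:y0+h,x0:x0+w],None,fx=s,fy=s,interpolation=cv2.INTER_CUBIC); cv2.imwrite(name,c)
E
python3 - <<'E'
from h import *
t=cv2.imread('pics/top0.png');s=cv2.imread('pics/side0.png')
crop(t,110,140,130,100,6,'pics/t_plate.png')
crop(t,190,130,125,100,6,'pics/t_mid.png')
crop(t,310,130,120,100,6,'pics/t_fix.png')
crop(s,200,100,130,100,6,'pics/s_plate.png')
crop(s,200,160,130,100,6,'pics/s_mid.png')
crop(s,240,245,140,105,5,'pics/s_fix.png')
print(proj('top',[228,-608,217]),proj('side',[228,-608,217]))
E
```

```text
[536.3974457  321.75430872] [-79.60035162 811.37505042]
```

View pics/t_plate.png

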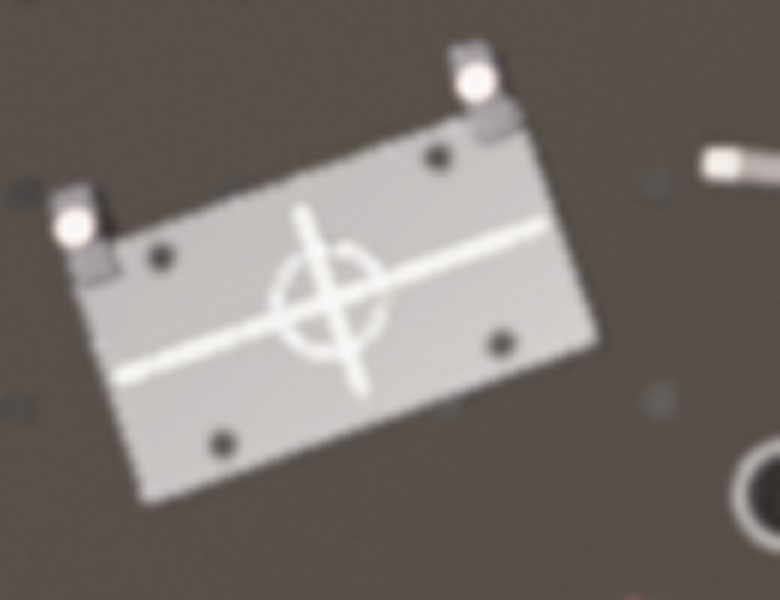

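View pics/t_mid.png

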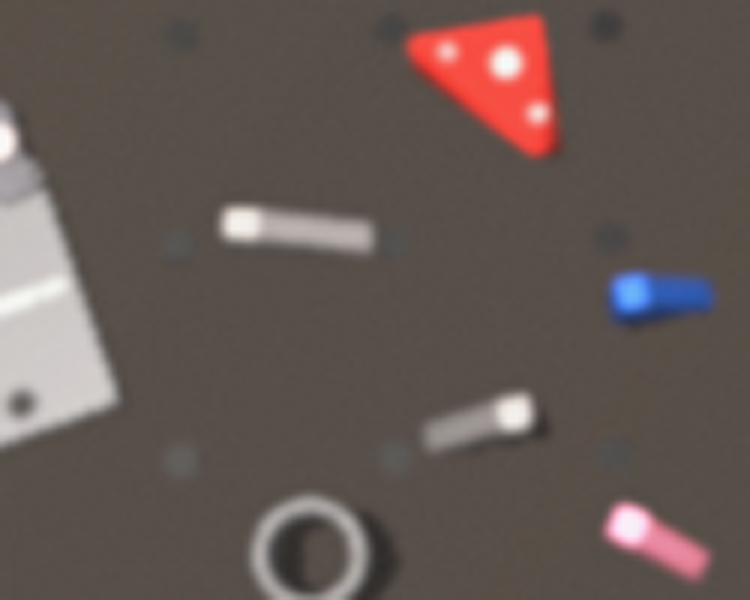

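View pics/t_fix.png

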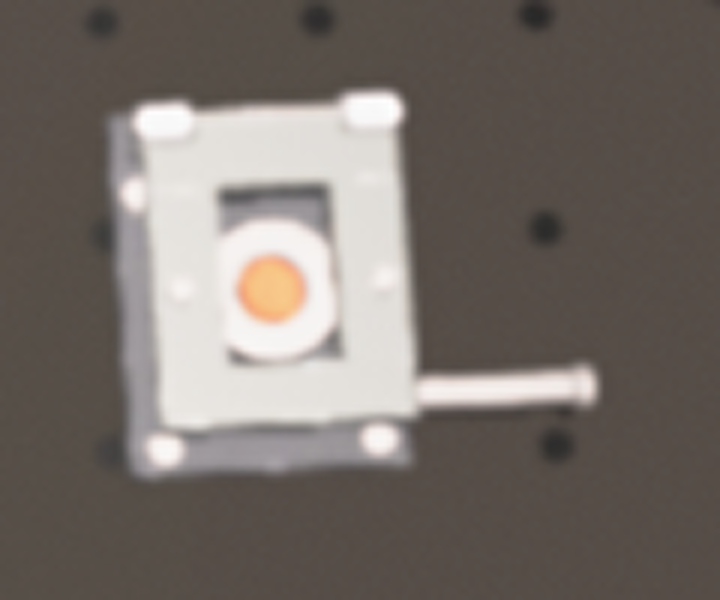

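View pics/s_plate.png

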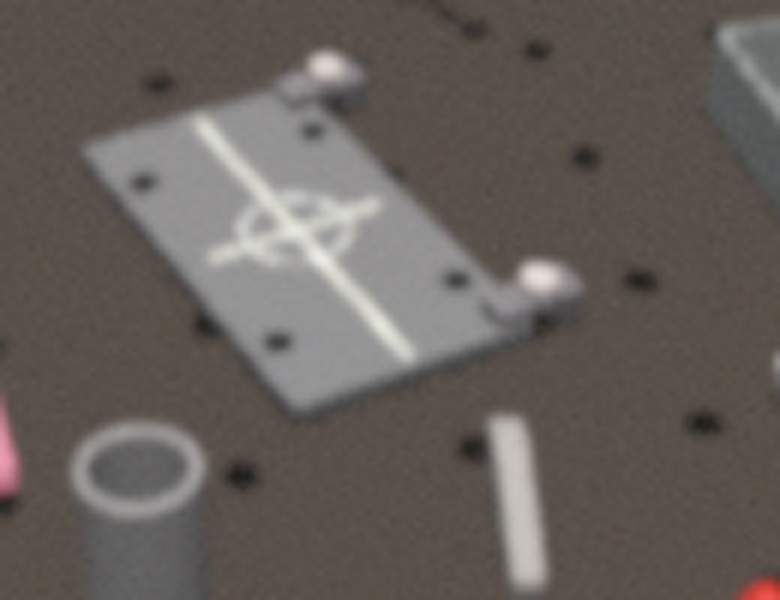

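View pics/s_mid.png

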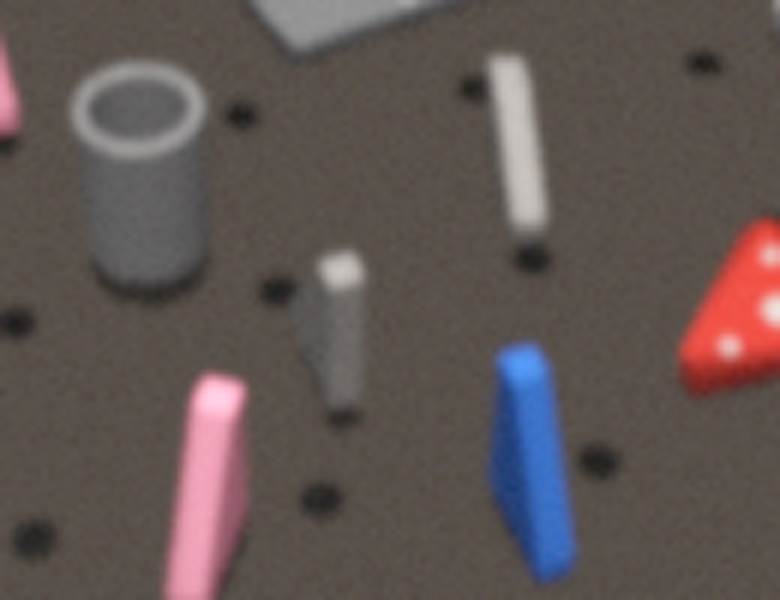

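View pics/s_fix.png

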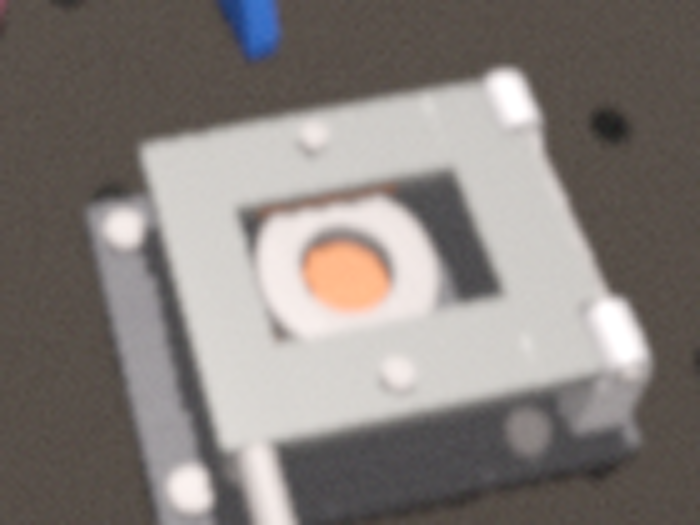

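```bash
python3 - <<'E'
from h import *
np.set_printoptions(precision=1,suppress=True)
def T(x0,y0,s): return lambda u,v:((u+.5)/s-.5+x0,(v+.5)/s-.5+y0)
tp=T(110,140,6);tm=T(190,130,6);tf=T(310,130,6);sp=T(200,100,6);sm=T(200,160,6);sf=T(240,245,5)
def two(nm,a,b,z):
    p,e=tri(('top',*a),('side',*b)); print(nm,'top',onz('top',*a,z),'side',onz('side',*b,z),'tri',p,'err %.1f'%e)
two('plate',tp(332,298),sp(296,229),10)
two('plate L',tp(115,378),sp(200,118),10)
two('plate R',tp(545,225),sp(408,358),10)
two('pipe',tm(311,552),sm(140,108),70)
two('tall edge',tm(533,411),sm(344,283),66)
two('low edge',tm(221,222),sm(508,57),38)
print('tall toe',onz('top',*tm(425,440),2)); print('low toe',onz('top',*tm(375,237),3)); two('lowtoe',tm(375,237),sm(530,230),3)
two('spigot',tf(271,290),sf(346,273),42)
two('hinge',tf(165,120),sf(513,98),55)
two('hingeR',tf(372,108),sf(618,332),55)
print('bar in',onz('top',*tf(415,390),55),'bar out',onz('top',*tf(596,386),55))
print('lid fl',onz('top',*tf(165,427),60),onz('top',*tf(413,412),60))
E
```

```text
plate top [547.8 251.   10. ] side [548.4 250.3  10. ] tri [548.2 251.1   9.4] err 0.6
plate L top [512.2 351.3  10. ] side [516.1 348.9  10. ] tri [514.4 351.8   8.1] err 4.0
plate R top [580.2 152.4  10. ] side [581.4 150.   10. ] tri [581.3 152.7   7.7] err 1.5
pipe top [454.5  35.8  70. ] side [455.5  33.9  70. ] tri [455.1  35.9  68.2] err 1.1
tall edge top [514.5 -61.1  66. ] side [514.9 -60.9  66. ] tri [514.7 -61.1  66.2] err 0.3
low edge top [604.1  77.4  38. ] side [606.2  74.3  38. ] tri [605.8  77.4  35.2] err 2.6
tall toe [506.9 -12.6   2. ]
low toe [601.3   9.4   3. ]
lowtoe top [601.3   9.4   3. ] side [602.6  11.3   3. ] tri [601.4   9.2   5.3] err 0.9
spigot top [ 567.4 -265.2   42. ] side [ 568.8 -265.3   42. ] tri [ 568.1 -265.3   42.2] err 1.4
hinge top [ 642.2 -218.9   55. ] side [ 644.4 -215.7   55. ] tri [ 641.9 -218.4   59.6] err 1.1
hingeR top [ 646.  -309.8   55. ] side [ 647.3 -307.    55. ] tri [ 645.3 -308.8   59.5] err 0.3
bar in [ 520.9 -323.4   55. ] bar out [ 521.6 -401.5   55. ]
lid fl [ 505.9 -213.8   60. ] [ 511.  -320.9   60. ]
```

```bash
cat >> h.py <<'E'
def go(g,yaw,up=167.):
    """shift (cm) and turn (deg) in tool axes from present pose to grasp point g, tool straight down at yaw"""
    s=ctrl.state(); p=np.array(s['tcp_pos']); M=R.from_euler('xyz',s['tool_rot'])
    t=np.array(g,float)+[0,0,up]
    N=R.from_euler('xyz',[np.pi,0,yaw])
    sh=M.inv().apply(t-p)/10; w=(M.inv()*N).as_rotvec(degrees=True)
    print(np.round(sh,2),np.round(w,1),'t=%.2f'%s['clock'],'q7 %.2f'%s['joints'][6],'gap %.1f'%s['finger_gap'],'F',np.round(s['force'],1))
E
python3 - <<'E'
from h import *
go([522,-368,135],1.615)
E
```

```text
[ 35.95 -12.16  10.2 ] [ -0.1  -0.1 -72. ] t=0.10 q7 -0.04 gap 92.7 F [-0.7 -0.9  0.3]
```

Emit:
step_arm:
  series:
    - [[36,-12.2,10.2],[0,0,-72],0]
    - [[36,-12.2,10.2],[0,0,-72],0]
    - [[36,-12.2,10.2],[0,0,-72],0]
    - [[36,-12.2,10.2],[0,0,-72],0]
    - [[36,-12.2,10.2],[0,0,-72],0]

```text
clock: 0.52
tcp_pos: [384.8, -479.6, 349.6]
tool_rot: [-3.14, -0.001, 0.99]
force: [0.3, -0.6, -0.1]
finger_gap: 93.0
```

```bash
python3 - <<'E'
from h import *
go([522,-368,135],1.615)
E
```

```text
[16.86  5.35  4.78] [ -0.1  -0.1 -35.8] t=0.52 q7 0.16 gap 93.0 F [ 0.3 -0.6 -0.1]
```

Emit:
step_arm:
  series:
    - [[16.9,5.3,4.8],[0,0,-36],0]
    - [[16.9,5.3,4.8],[0,0,-36],0]
    - [[16.9,5.3,4.8],[0,0,-36],0]
    - [[16.9,5.3,4.8],[0,0,-36],0]
    - [[16.9,5.3,4.8],[0,0,-36],0]

```text
clock: 0.93
tcp_pos: [526.0, -361.2, 300.1]
tool_rot: [3.14, -0.007, 1.623]
force: [-0.3, 0.9, -0.2]
finger_gap: 93.2
```

```bash
python3 - <<'E'
from h import *
go([522,-368,55],1.615)
cv2.imwrite('pics/side1.png',cv2.resize(ctrl.read_camera('side'),None,fx=1.5,fy=1.5))
E
```

```text
[-0.71 -0.45  7.81] [ 0.1 -0.4  0.5] t=0.93 q7 0.38 gap 93.2 F [-0.3  0.9 -0.2]
```

View pics/side1.png

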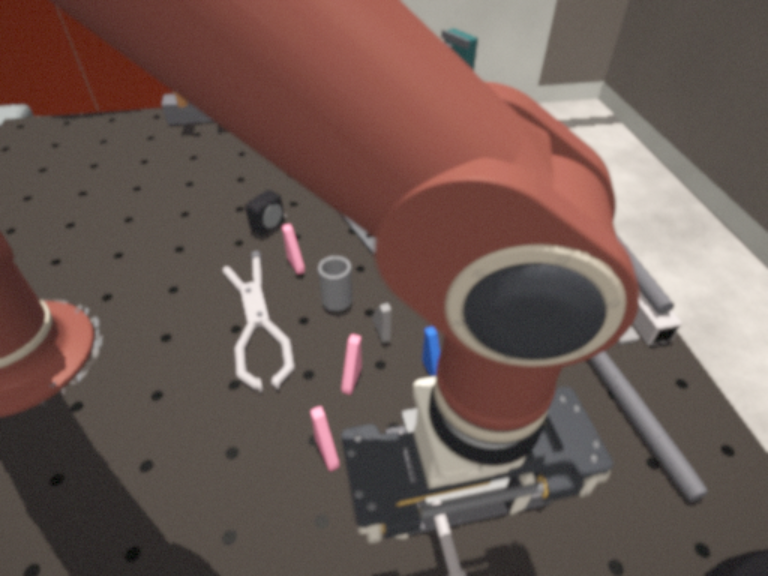

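Side view shows the gripper body above the fixture with the bar (about 445,545) running in front of it. I'm going down on the bar.

Emit:
step_arm:
  series:
    - [[-0.7,-0.4,3],[0,0,0.5],0]
    - [[-0.7,-0.4,6],[0,0,0.5],0]
    - [[-0.7,-0.4,7.8],[0,0,0.5],0]
    - [[-0.7,-0.4,7.8],[0,0,0.5],0]
    - [[-0.7,-0.4,7.8],[0,0,0.5],0]

```text
clock: 1.4
tcp_pos: [523.4, -366.2, 220.4]
tool_rot: [3.142, -0.011, 1.621]
force: [0.7, -0.8, 0.4]
finger_gap: 93.0
```

Emit:
step_arm:
  series:
    - [[0,0,0],[0,0,0],1]
    - [[0,0,0],[0,0,0],1]
    - [[0,0,0],[0,0,0],1]
    - [[0,0,0],[0,0,0],1]
    - [[0,0,0],[0,0,0],1]

```text
clock: 1.82
tcp_pos: [523.5, -366.3, 221.4]
tool_rot: [3.14, -0.01, 1.621]
force: [0.3, 0.6, -0.7]
finger_gap: 64.2
```

Emit:
step_arm:
  series:
    - [[0,0,0],[0,0,0],1]
    - [[0,0,0],[0,0,0],1]
    - [[0,0,0],[0,0,0],1]
    - [[0,0,0],[0,0,0],1]
    - [[0,0,0],[0,0,0],1]

```text
clock: 2.23
tcp_pos: [523.5, -366.4, 221.3]
tool_rot: [3.141, -0.01, 1.621]
force: [-0.2, 0.0, -0.3]
finger_gap: 31.0
```

```bash
python3 - <<'E'
from h import *
go([522,-368,55],1.615)
E
```

```text
[-0.16 -0.16 -0.07] [ 0.1 -0.6  0.3] t=2.23 q7 0.36 gap 31.0 F [-0.2  0.  -0.3]
```

Emit:
step_arm:
  series:
    - [[0,0,0],[0,0,0],1]
    - [[0,0,0],[0,0,0],1]
    - [[0,0,0],[0,0,0],1]
    - [[0,0,0],[0,0,0],1]
    - [[0,0,0],[0,0,0],1]

```text
clock: 2.65
tcp_pos: [522.4, -366.5, 221.1]
tool_rot: [-3.139, -0.011, 1.62]
force: [-5.2, 0.9, 2.9]
finger_gap: 11.0
```

```bash
python3 - <<'E'
from h import *
go([522,-368,55],1.615)
s=ctrl.state();M=R.from_euler('xyz',s['tool_rot']);p=np.array(s['tcp_pos'])
h=np.array([644,-263.5,55]);x=np.array([np.cos(.045),np.sin(.045),0])
r=np.dot(p-h,x);z0=p[2]-222; print(r)
import math
for k in range(1,16):
    a=k*.13; d=x*(-125*math.cos(a)+125)+np.array([0,0,125*math.sin(a)])
    print(round(a,2),np.round(M.inv().apply(d)/10,2))
E
```

```text
[-0.15 -0.05 -0.09] [-0.1 -0.6  0.3] t=2.65 q7 0.36 gap 11.0 F [-5.2  0.9  2.9]
-126.13284985771452
0.13 [ 0.02  0.1  -1.62]
0.26 [ 0.03  0.41 -3.21]
0.39 [ 0.05  0.93 -4.75]
0.52 [ 0.06  1.64 -6.21]
0.65 [ 0.07  2.53 -7.57]
0.78 [ 0.08  3.59 -8.8 ]
0.91 [ 0.08  4.8  -9.88]
1.04 [  0.09   6.15 -10.79]
1.17 [  0.09   7.6  -11.53]
1.3 [  0.09   9.13 -12.07]
1.43 [  0.09  10.72 -12.4 ]
1.56 [  0.08  12.33 -12.53]
1.69 [  0.07  13.96 -12.45]
1.82 [  0.06  15.55 -12.15]
1.95 [  0.05  17.1  -11.65]
```

Emit:
step_arm:
  series:
    - [[0,0.1,-1.6],[0,0,0],1]
    - [[0,0.4,-3.2],[0,0,0],1]
    - [[0,0.9,-4.8],[0,0,0],1]
    - [[0,1.6,-6.2],[0,0,0],1]
    - [[0,2.5,-7.6],[0,0,0],1]

```text
clock: 3.07
tcp_pos: [546.0, -366.1, 295.9]
tool_rot: [-3.132, -0.013, 1.619]
force: [-3.7, 0.8, -3.6]
finger_gap: 10.8
```

```bash
cat > arc.py <<'E'
from h import *
import math
s=ctrl.state();M=R.from_euler('xyz',s['tool_rot']);p=np.array(s['tcp_pos'])
x=np.array([np.cos(.045),np.sin(.045),0])
p0=np.array([522.4,-366.5,221.1])
d=p-p0; print(s['finger_gap'],s['force'],'ang',math.atan2(d[2],125-d@x),'rad',math.hypot(d[2],125-d@x))
for k in range(1,16):
    a=k*.13; t=p0+x*(-125*math.cos(a)+125)+np.array([0,0,125*math.sin(a)])
    print(round(a,2),np.round(M.inv().apply(t-p)/10,2))
E
python3 arc.py
```

```text
10.78906576096827 [-3.71364436  0.78371736 -3.58846214] ang 0.6355295160017337 rad 126.05123862240387
0.13 [-0.01 -2.2   5.88]
0.26 [ 0.01 -1.9   4.29]
0.39 [ 0.03 -1.39  2.74]
0.52 [ 0.05 -0.69  1.28]
0.65 [ 0.06  0.19 -0.08]
0.78 [ 0.08  1.25 -1.32]
0.91 [ 0.08  2.45 -2.41]
1.04 [ 0.09  3.79 -3.33]
1.17 [ 0.1   5.23 -4.07]
1.3 [ 0.1   6.76 -4.62]
1.43 [ 0.1   8.34 -4.97]
1.56 [ 0.09  9.96 -5.11]
1.69 [ 0.09 11.58 -5.03]
1.82 [ 0.08 13.18 -4.75]
1.95 [ 0.06 14.73 -4.26]
```

Works well; continuing along the arc.

Emit:
step_arm:
  series:
    - [[0.1,1.2,-1.3],[0,0,0],1]
    - [[0.1,2.4,-2.4],[0,0,0],1]
    - [[0.1,3.8,-3.3],[0,0,0],1]
    - [[0.1,5.2,-4.1],[0,0,0],1]
    - [[0.1,6.8,-4.6],[0,0,0],1]

```text
clock: 3.48
tcp_pos: [612.5, -363.7, 344.6]
tool_rot: [-3.126, -0.011, 1.617]
force: [-5.0, 0.6, 8.9]
finger_gap: 11.1
```

```bash
python3 arc.py
```

```text
11.069041291645913 [-4.98569386  0.59670087  8.88204018] ang 1.2953441337972136 rad 128.3046021020627
0.13 [ 0.02 -8.74 10.86]
0.26 [ 0.04 -8.45  9.26]
0.39 [ 0.05 -7.96  7.72]
0.52 [ 0.07 -7.26  6.25]
0.65 [ 0.08 -6.39  4.88]
0.78 [ 0.09 -5.34  3.64]
0.91 [ 0.1  -4.14  2.54]
1.04 [ 0.11 -2.81  1.61]
1.17 [ 0.12 -1.37  0.86]
1.3 [0.12 0.15 0.3 ]
1.43 [ 0.12  1.74 -0.05]
1.56 [ 0.12  3.35 -0.2 ]
1.69 [ 0.12  4.97 -0.14]
1.82 [0.11 6.58 0.13]
1.95 [0.11 8.13 0.61]
```

Emit:
step_arm:
  series:
    - [[0.1,1.7,-0.1],[0,0,0],1]
    - [[0.1,3.3,-0.2],[0,0,0],1]
    - [[0.1,4.9,-0.1],[0,0,0],1]
    - [[0.1,6.5,0.1],[0,0,0],1]
    - [[0.1,7.2,0.3],[0,0,0],1]

```text
clock: 3.9
tcp_pos: [686.0, -360.3, 341.7]
tool_rot: [-3.131, -0.006, 1.617]
force: [0.8, -2.6, 4.6]
finger_gap: 11.1
```

Emit:
step_arm:
  series:
    - [[0,0,0],[0,0,0],0]
    - [[0,0,0],[0,0,0],0]
    - [[0,0,0],[0,0,0],0]
    - [[0,0,0],[0,0,0],0]
    - [[0,0,0],[0,0,0],0]

```text
clock: 4.32
tcp_pos: [685.5, -360.1, 341.5]
tool_rot: [-3.13, -0.007, 1.617]
force: [0.1, 0.1, -0.3]
finger_gap: 39.9
```

Emit:
step_arm:
  series:
    - [[0,0,-2],[0,0,0],0]
    - [[0,0,-5],[0,0,0],0]
    - [[0,0,-8],[0,0,0],0]
    - [[0,0,-8],[0,0,0],0]
    - [[0,0,-8],[0,0,0],0]

```text
clock: 4.73
tcp_pos: [686.2, -360.6, 424.8]
tool_rot: [-3.135, -0.005, 1.617]
force: [0.2, 0.4, -0.2]
finger_gap: 73.1
```

```bash
python3 - <<'E'
from h import *
go([455,35,160],1.9)
cv2.imwrite('pics/side2.png',cv2.resize(ctrl.read_camera('side'),None,fx=1.5,fy=1.5))
cv2.imwrite('pics/top2.png',cv2.resize(ctrl.read_camera('top'),None,fx=1.5,fy=1.5))
E
```

```text
[ 40.53 -21.22  10.11] [ -0.3  -0.3 -16.2] t=4.73 q7 0.37 gap 73.1 F [ 0.2  0.4 -0.2]
```

View pics/side2.png

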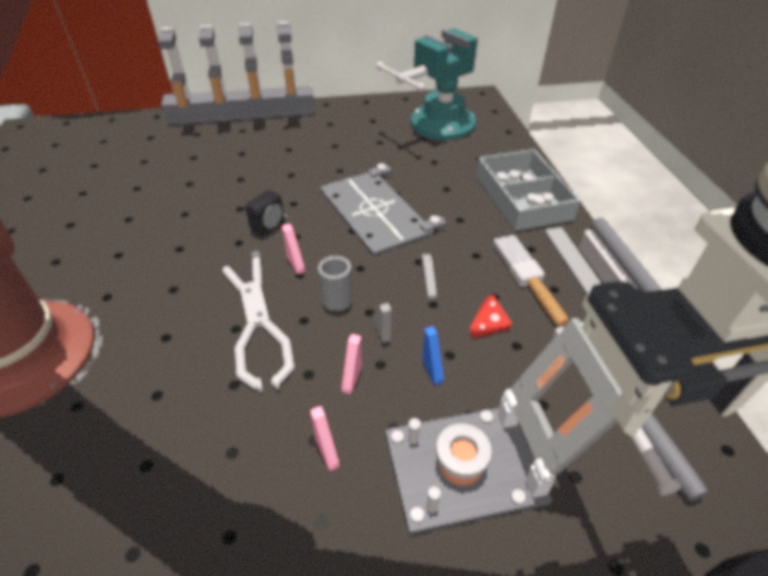

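View pics/top2.png

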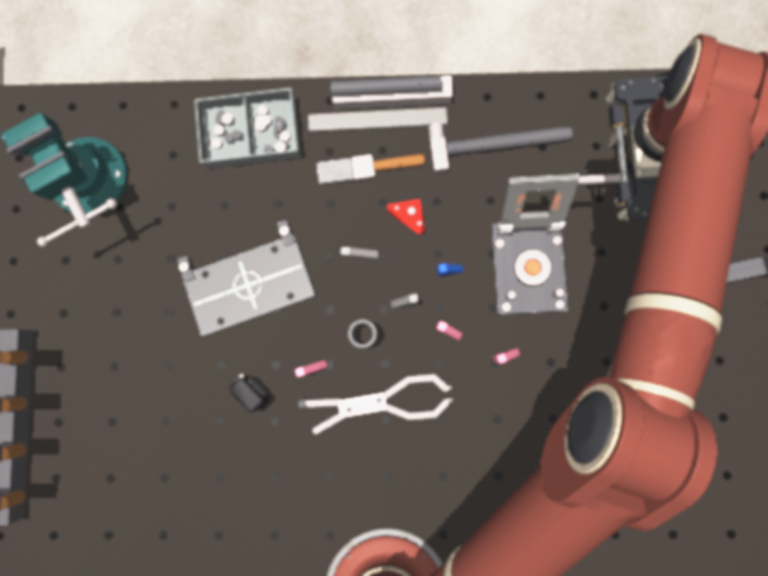

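Lid stays thrown back; the ring sits freely on its pedestal (side 463,450). Now the pipe (side 335,285).

Emit:
step_arm:
  series:
    - [[40.5,-21.2,10.1],[0,0,-16],0]
    - [[40.5,-21.2,10.1],[0,0,-16],0]
    - [[40.5,-21.2,10.1],[0,0,-16],0]
    - [[40.5,-21.2,10.1],[0,0,-16],0]
    - [[40.5,-21.2,10.1],[0,0,-16],0]

```text
clock: 5.25
tcp_pos: [580.9, -183.4, 376.9]
tool_rot: [-3.128, -0.013, 1.896]
force: [1.1, 1.6, 0.3]
finger_gap: 92.5
```

```bash
python3 - <<'E'
from h import *
go([455,35,140],1.9)
E
```

```text
[24.62 -4.85  7.38] [-0.7 -0.8 -0.2] t=5.25 q7 0.35 gap 92.5 F [1.1 1.6 0.3]
```

Emit:
step_arm:
  series:
    - [[24.6,-4.8,7.4],[-0.7,-0.8,0],0]
    - [[24.6,-4.8,7.4],[-0.7,-0.8,0],0]
    - [[24.6,-4.8,7.4],[-0.7,-0.8,0],0]
    - [[24.6,-4.8,7.4],[-0.7,-0.8,0],0]
    - [[24.6,-4.8,7.4],[-0.7,-0.8,0],0]

```text
clock: 5.67
tcp_pos: [480.2, -10.4, 320.6]
tool_rot: [-3.138, -0.0, 1.895]
force: [0.6, 0.8, -0.1]
finger_gap: 93.1
```

```bash
python3 - <<'E'
from h import *
go([455,35.3,42],1.9)
E
```

```text
[ 5.14 -0.9  11.17] [-0.2 -0.  -0.3] t=5.67 q7 -0.01 gap 93.1 F [ 0.6  0.8 -0.1]
```

Emit:
step_arm:
  series:
    - [[3,-0.5,0],[0,0,0],0]
    - [[5.1,-0.9,2],[0,0,0],0]
    - [[5.1,-0.9,5],[0,0,0],0]
    - [[5.1,-0.9,8],[0,0,0],0]
    - [[5.1,-0.9,9],[0,0,0],0]

```text
clock: 6.08
tcp_pos: [452.8, 35.0, 227.1]
tool_rot: [-3.13, -0.002, 1.897]
force: [-0.4, -0.4, 0.1]
finger_gap: 93.2
```

```bash
python3 - <<'E'
from h import *
go([455,35.3,42],1.9)
E
```

```text
[-0.05  0.24  1.81] [-0.7 -0.1 -0.2] t=6.08 q7 -0.22 gap 93.2 F [-0.4 -0.4  0.1]
```

Emit:
step_arm:
  series:
    - [[0,0.2,1.8],[-0.5,0,0],0]
    - [[0,0.2,1.8],[-0.5,0,0],0.3]
    - [[0,0.2,1.8],[-0.5,0,0],1]
    - [[0,0.2,1.8],[-0.5,0,0],1]
    - [[0,0.2,1.8],[-0.5,0,0],1]

```text
clock: 6.5
tcp_pos: [454.6, 35.6, 209.9]
tool_rot: [-3.14, -0.002, 1.897]
force: [-0.7, 0.4, 1.0]
finger_gap: 71.2
```

Emit:
step_arm:
  series:
    - [[0,0,0],[0,0,0],1]
    - [[0,0,0],[0,0,0],1]
    - [[0,0,0],[0,0,0],1]
    - [[0,0,0],[0,0,0],1]
    - [[0,0,0],[0,0,0],1]

```text
clock: 6.92
tcp_pos: [454.8, 35.5, 210.4]
tool_rot: [-3.141, -0.002, 1.896]
force: [-0.9, -0.6, 4.8]
finger_gap: 47.6
```

```bash
python3 - <<'E'
from h import *
go([455,35.3,42],1.9)
E
```

```text
[-0.02  0.02  0.14] [-0.  -0.1 -0.2] t=6.92 q7 -0.24 gap 47.6 F [-0.9 -0.6  4.8]
```

Emit:
step_arm:
  series:
    - [[0,0,-1],[0,0,0],1]
    - [[0,0,-4],[0,0,0],1]
    - [[0,0,-7],[0,0,0],1]
    - [[0,0,-8],[0,0,0],1]
    - [[0,0,-8],[0,0,0],1]

```text
clock: 7.33
tcp_pos: [455.4, 35.4, 292.4]
tool_rot: [3.137, -0.0, 1.896]
force: [-0.0, -0.3, -2.0]
finger_gap: 47.7
```

```bash
python3 - <<'E'
from h import *
go([548,250.7,100],1.901)
E
```

```text
[17.44 15.64  2.62] [ 0.2 -0.  -0.3] t=7.33 q7 -0.15 gap 47.7 F [-0.  -0.3 -2. ]
```

Emit:
step_arm:
  series:
    - [[2.5,2.2,0],[0,0,0],1]
    - [[5.5,5,0],[0,0,0],1]
    - [[8.5,7.8,1],[0,0,0],1]
    - [[11.5,10.5,2],[0,0,0],1]
    - [[14.2,12.8,2.5],[0,0,0],1]

```text
clock: 7.75
tcp_pos: [531.4, 212.9, 265.3]
tool_rot: [3.141, -0.0, 1.897]
force: [-0.2, -0.0, -2.6]
finger_gap: 47.4
```

```bash
python3 - <<'E'
from h import *
go([548,250.7,80],1.901)
E
```

```text
[3.05 2.78 1.83] [ 0.  -0.  -0.3] t=7.75 q7 -0.41 gap 47.4 F [-0.2 -0.  -2.6]
```

Emit:
step_arm:
  series:
    - [[1.5,1.4,0.9],[0,0,0],1]
    - [[3,2.8,1.8],[0,0,0],1]
    - [[3,2.8,1.8],[0,0,0],1]
    - [[3,2.8,1.8],[0,0,0],1]
    - [[3,2.8,1.8],[0,0,0],1]

```text
clock: 8.17
tcp_pos: [547.8, 249.1, 245.8]
tool_rot: [-3.139, 0.002, 1.896]
force: [-1.2, -1.0, -2.6]
finger_gap: 47.6
```

```bash
python3 - <<'E'
from h import *
go([548,250.7,54],1.901)
E
```

```text
[0.15 0.08 2.48] [-0.2  0.1 -0.3] t=8.17 q7 -0.44 gap 47.6 F [-1.2 -1.  -2.6]
```

Emit:
step_arm:
  series:
    - [[0.1,0,0.6],[0,0,0],1]
    - [[0.15,0.05,1.4],[0,0,0],1]
    - [[0.15,0.05,2],[0,0,0],1]
    - [[0.15,0.05,2.4],[0,0,0],1]
    - [[0.15,0.05,2.4],[0,0,0],1]

```text
clock: 8.58
tcp_pos: [547.6, 250.0, 221.1]
tool_rot: [-3.137, 0.002, 1.896]
force: [0.5, -0.1, -2.0]
finger_gap: 47.4
```

```bash
python3 - <<'E'
from h import *
go([548,250.7,53.4],1.901)
E
```

```text
[0.05 0.06 0.07] [-0.3  0.1 -0.3] t=8.58 q7 -0.46 gap 47.4 F [ 0.5 -0.1 -2. ]
```

Emit:
step_arm:
  series:
    - [[0.05,0.05,0.1],[0,0,0],1]
    - [[0.05,0.05,0.15],[0,0,0],1]
    - [[0.05,0.05,0.15],[0,0,0],1]
    - [[0.05,0.05,0.15],[0,0,0],0]
    - [[0.05,0.05,0.15],[0,0,0],0]

```text
clock: 9.0
tcp_pos: [548.2, 250.9, 220.0]
tool_rot: [-3.139, 0.002, 1.896]
force: [0.3, 0.5, -1.0]
finger_gap: 56.7
```

Emit:
step_arm:
  series:
    - [[0,0,0],[0,0,0],0]
    - [[0,0,0],[0,0,0],0]
    - [[0,0,0],[0,0,0],0]
    - [[0,0,0],[0,0,0],0]
    - [[0,0,0],[0,0,0],0]

```text
clock: 9.42
tcp_pos: [548.2, 251.0, 219.9]
tool_rot: [-3.139, 0.002, 1.896]
force: [-0.3, -0.6, -0.3]
finger_gap: 89.2
```

Emit:
step_arm:
  series:
    - [[0,0,-2],[0,0,0],0]
    - [[0,0,-5],[0,0,0],0]
    - [[0,0,-8],[0,0,0],0]
    - [[0,0,-11],[0,0,0],0]
    - [[0,0,-11],[0,0,0],0]

```text
clock: 9.83
tcp_pos: [549.8, 252.6, 336.2]
tool_rot: [3.132, -0.001, 1.895]
force: [0.6, 1.0, 1.6]
finger_gap: 92.8
```

```bash
python3 - <<'E'
from h import *
go([512.1,-45.2,140],1.729)
E
```

```text
[-27.02 -13.1    2.77] [ 0.6 -0.1  9.5] t=9.83 q7 -0.40 gap 92.8 F [0.6 1.  1.6]
```

Emit:
step_arm:
  series:
    - [[-27,-13.1,2],[0.5,0,9.5],0]
    - [[-27,-13.1,2],[0.5,0,9.5],0]
    - [[-27,-13.1,2],[0.5,0,9.5],0]
    - [[-27,-13.1,2],[0.5,0,9.5],0]
    - [[-27,-13.1,2],[0.5,0,9.5],0]

```text
clock: 10.25
tcp_pos: [522.4, 43.0, 319.1]
tool_rot: [3.141, -0.001, 1.73]
force: [0.9, -0.1, -0.6]
finger_gap: 93.2
```

```bash
python3 - <<'E'
from h import *
go([512.1,-45.2,110],1.729)
im=ctrl.read_camera('top');cv2.imwrite('pics/top3.png',im)
crop(im,110,140,220,110,3.5,'pics/top3c.png')
E
```

```text
[-8.55 -2.42  4.19] [ 0.  -0.1  0.1] t=10.25 q7 -0.23 gap 93.2 F [ 0.9 -0.1 -0.6]
```

View pics/top3c.png

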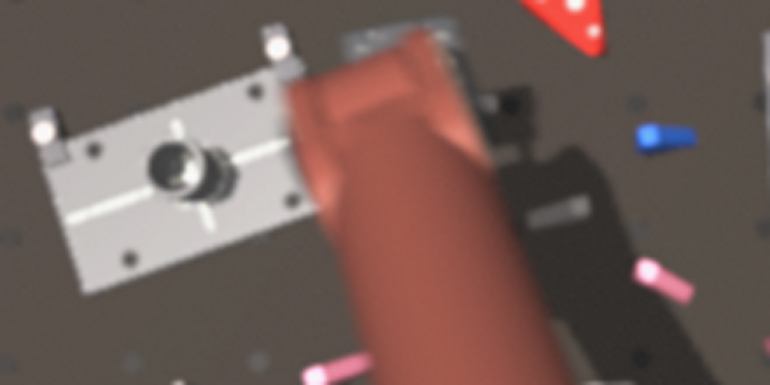

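Emit:
step_arm:
  series:
    - [[-4,-1.2,1],[0,0,0],0]
    - [[-8,-2.4,2],[0,0,0],0]
    - [[-8.6,-2.4,4.2],[0,0,0],0]
    - [[-8.6,-2.4,4.2],[0,0,0],0]
    - [[-8.6,-2.4,4.2],[0,0,0],0]

```text
clock: 10.72
tcp_pos: [509.4, -58.4, 275.4]
tool_rot: [-3.133, 0.008, 1.712]
force: [0.2, 0.5, 0.3]
finger_gap: 92.9
```

```bash
python3 - <<'E'
from h import *
go([512.1,-45.2,36],1.729)
im=ctrl.read_camera('side');cv2.imwrite('pics/side4.png',im)
crop(im,200,90,130,150,4,'pics/side4c.png')
im=ctrl.read_camera('top');cv2.imwrite('pics/top4.png',im)
crop(im,110,140,130,100,6,'pics/top4c.png')
E
```

```text
[1.32 0.51 7.23] [-0.5  0.4 -1. ] t=10.72 q7 -0.10 gap 92.9 F [0.2 0.5 0.3]
```

View pics/side4c.png

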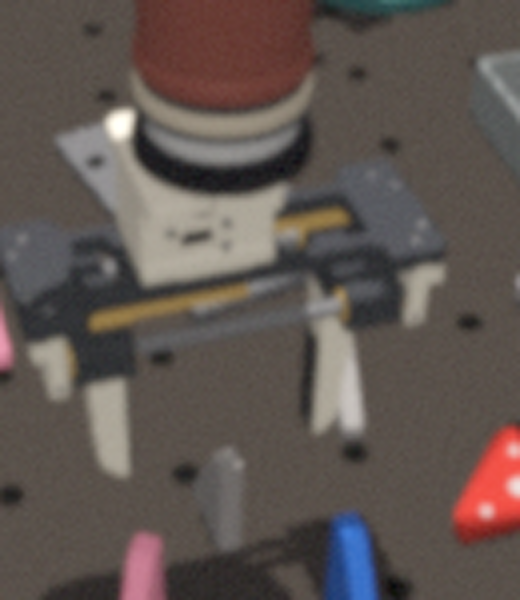

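View pics/top4c.png

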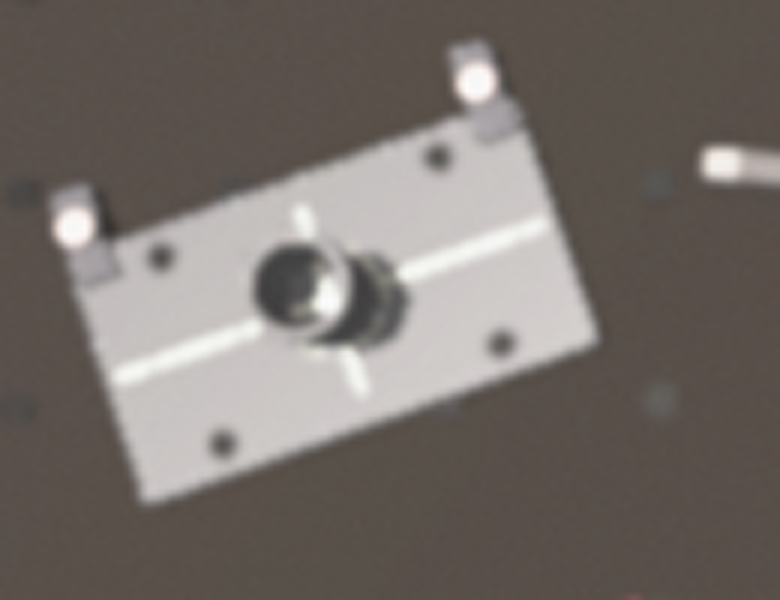

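```bash
python3 - <<'E'
from h import *
print(onz('top',(302.5)/6-.5+110,(291.5)/6-.5+140,80))
go([512.1,-45.2,90],1.729)
E
```

```text
[543.80252119 247.19953542  80.        ]
[1.01 0.32 2.  ] [-0.3  0.4 -0.7] t=10.82 q7 -0.10 gap 92.7 F [0.2 0.6 0.3]
```

Emit:
step_arm:
  series:
    - [[1.3,0.5,0],[-0.5,0.4,-1],0]
    - [[1.3,0.5,0.5],[-0.5,0.4,-1],0]
    - [[1.3,0.5,1.5],[-0.5,0.4,-1],0]
    - [[1.3,0.5,1.8],[-0.5,0.4,-1],0]
    - [[1.3,0.5,1.8],[-0.5,0.4,-1],0]

```text
clock: 11.23
tcp_pos: [513.0, -41.7, 257.8]
tool_rot: [3.14, -0.0, 1.736]
force: [0.0, 0.9, 0.0]
finger_gap: 93.1
```

```bash
python3 - <<'E'
from h import *
go([512.1,-45.2,36],1.729)
E
```

```text
[-0.34 -0.16  5.48] [ 0.1 -0.   0.4] t=11.23 q7 -0.12 gap 93.1 F [0.  0.9 0. ]
```

Emit:
step_arm:
  series:
    - [[-0.3,-0.2,1.5],[0,0,0.4],0]
    - [[-0.3,-0.2,3.5],[0,0,0.4],0]
    - [[-0.3,-0.2,5.4],[0,0,0.4],0]
    - [[-0.3,-0.2,5.4],[0,0,0.4],0]
    - [[-0.3,-0.2,5.4],[0,0,0.4],0.5]

```text
clock: 11.65
tcp_pos: [511.3, -45.0, 203.2]
tool_rot: [-3.141, -0.001, 1.729]
force: [0.0, -0.6, 0.6]
finger_gap: 89.7
```

```bash
python3 - <<'E'
from h import *
go([512.1,-45.2,36],1.729)
im=ctrl.read_camera('side');cv2.imwrite('pics/side5.png',im)
crop(im,200,90,130,150,4,'pics/side5c.png')
E
```

```text
[-0.03  0.07  0.02] [-0. -0. -0.] t=11.65 q7 -0.16 gap 89.7 F [ 0.  -0.6  0.6]
```

View pics/side5c.png

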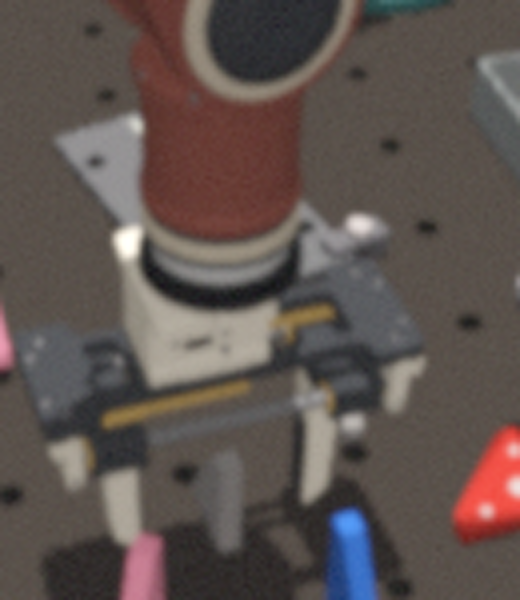

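The tall rib (crop 225,500) stands midway between the fingers. Closing.

Emit:
step_arm:
  series:
    - [[0,0,0],[0,0,0],1]
    - [[0,0,0],[0,0,0],1]
    - [[0,0,0],[0,0,0],1]
    - [[0,0,0],[0,0,0],1]
    - [[0,0,0],[0,0,0],1]

```text
clock: 12.12
tcp_pos: [511.9, -45.0, 204.5]
tool_rot: [3.139, -0.0, 1.729]
force: [0.1, -0.7, -0.1]
finger_gap: 53.7
```

Emit:
step_arm:
  series:
    - [[0,0,0],[0,0,0],1]
    - [[0,0,0],[0,0,0],1]
    - [[0,0,0],[0,0,0],1]
    - [[0,0,0],[0,0,0],1]
    - [[0,0,0],[0,0,0],1]

```text
clock: 12.53
tcp_pos: [511.8, -44.9, 204.4]
tool_rot: [3.139, -0.0, 1.729]
force: [-1.0, 0.3, 0.3]
finger_gap: 20.1
```

Emit:
step_arm:
  series:
    - [[0,0,0],[0,0,0],1]
    - [[0,0,0],[0,0,0],1]
    - [[0,0,0],[0,0,0],1]
    - [[0,0,0],[0,0,0],1]
    - [[0,0,0],[0,0,0],1]

```text
clock: 12.95
tcp_pos: [512.0, -44.9, 204.4]
tool_rot: [3.139, -0.0, 1.729]
force: [0.1, 0.0, 0.2]
finger_gap: 11.7
```

```bash
python3 - <<'E'
from h import *
go([512.1,-45.2,36],1.729)
im=cv2.imread('pics/top4.png')
g=im[160:215,135:185]
crop(im,135,160,60,50,12,'pics/top4d.png')
E
```

```text
[-0.03  0.01  0.14] [ 0.1 -0.  -0. ] t=12.95 q7 -0.16 gap 11.7 F [0.1 0.  0.2]
```

View pics/top4d.png

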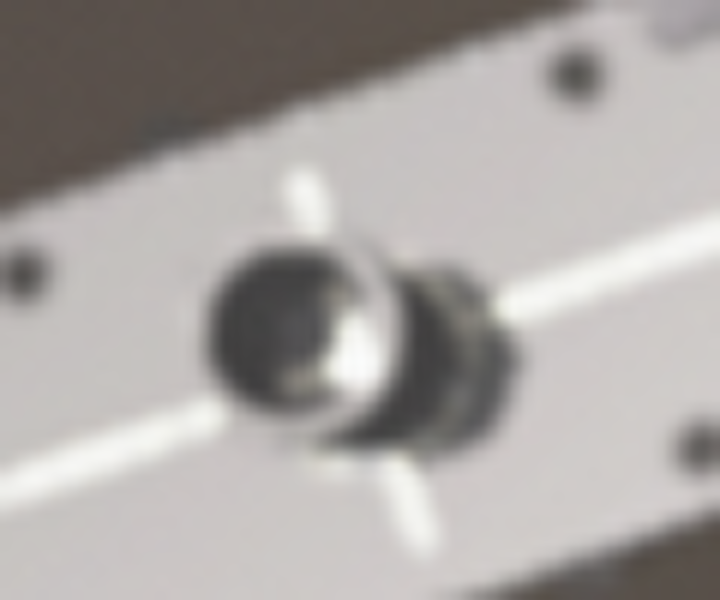

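Emit:
step_arm:
  series:
    - [[0,0,-1],[0,0,0],1]
    - [[0,0,-4],[0,0,0],1]
    - [[0,0,-7.5],[0,0,0],1]
    - [[0,0,-10.5],[0,0,0],1]
    - [[0,0,-11],[0,0,0],1]

```text
clock: 13.37
tcp_pos: [512.8, -44.7, 319.6]
tool_rot: [3.13, 0.002, 1.729]
force: [0.3, 0.2, -1.5]
finger_gap: 12.0
```

```bash
python3 - <<'E'
from h import *
go([533.1,293,145],1.901)
E
```

```text
[33.03  7.3   0.79] [ 0.6  0.1 -9.9] t=13.37 q7 -0.07 gap 12.0 F [ 0.3  0.2 -1.5]
```

Emit:
step_arm:
  series:
    - [[3,0.7,0],[0.5,0,-2],1]
    - [[6.5,1.5,0],[0.5,0,-4],1]
    - [[10.3,2.3,0],[0.5,0,-6],1]
    - [[14,3.1,0.2],[0.5,0,-8],1]
    - [[17.5,3.9,0.4],[0.5,0,-10],1]

```text
clock: 13.78
tcp_pos: [523.1, 136.0, 315.4]
tool_rot: [3.141, 0.003, 1.905]
force: [0.5, -0.3, -2.4]
finger_gap: 11.7
```

```bash
python3 - <<'E'
from h import *
go([533.1,293,145],1.901)
E
```

```text
[14.5   6.1   0.31] [0.  0.2 0.2] t=13.78 q7 -0.26 gap 11.7 F [ 0.5 -0.3 -2.4]
```

Emit:
step_arm:
  series:
    - [[4,1.7,0],[0,0,0],1]
    - [[7.5,3.1,0],[0,0,0],1]
    - [[11,4.6,0],[0,0,0],1]
    - [[13.2,5.6,0],[0,0,0],1]
    - [[14.5,6.1,0.3],[0,0,0],1]

```text
clock: 14.2
tcp_pos: [531.8, 297.3, 312.0]
tool_rot: [3.14, -0.0, 1.91]
force: [0.0, 0.4, -0.7]
finger_gap: 11.7
```

Emit:
step_arm:
  series:
    - [[0,0,0],[0,0,0],1]
    - [[0,0,0],[0,0,0],1]

```text
clock: 14.37
tcp_pos: [531.0, 297.2, 311.0]
tool_rot: [-3.14, 0.001, 1.912]
force: [-0.2, -0.5, -0.9]
finger_gap: 12.0
```

```bash
python3 - <<'E'
from h import *
go([533.1,293,100],1.901)
E
```

```text
[-0.46  0.07  4.4 ] [-0.1  0.   0.6] t=14.37 q7 -0.48 gap 12.0 F [-0.2 -0.5 -0.9]
```

Emit:
step_arm:
  series:
    - [[-0.4,0,1],[0,0,0.6],1]
    - [[-0.4,0,3],[0,0,0.6],1]
    - [[-0.4,0,5.5],[0,0,0.6],1]
    - [[-0.4,0,7],[0,0,0.6],1]
    - [[-0.4,0,7],[0,0,0.6],1]

```text
clock: 14.78
tcp_pos: [531.8, 288.7, 236.7]
tool_rot: [-3.13, 0.006, 1.897]
force: [-0.6, -1.5, -2.7]
finger_gap: 12.0
```

```bash
python3 - <<'E'
from h import *
go([533.1,293,47.4],1.901)
im=ctrl.read_camera('side');cv2.imwrite('pics/side6.png',im)
crop(im,190,70,130,110,6,'pics/side6c.png')
E
```

```text
[0.38 0.28 2.23] [-0.6  0.3 -0.2] t=14.78 q7 -0.52 gap 12.0 F [-0.6 -1.5 -2.7]
```

View pics/side6c.png

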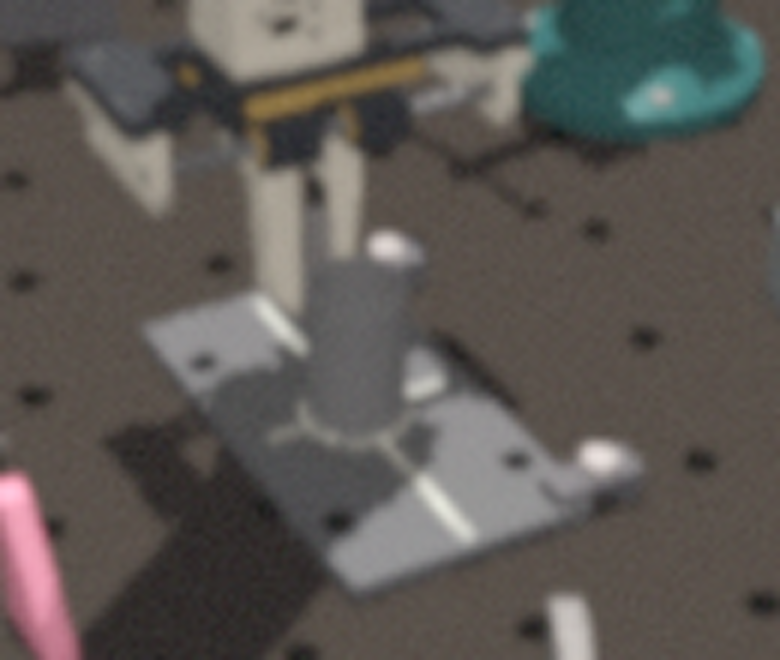

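Pipe base sits in the chalk circle (crop 350,430), rib behind it. Correct outwards and lower.

Emit:
step_arm:
  series:
    - [[0.4,0.3,0],[-0.5,0.3,0],1]
    - [[0.4,0.3,0],[-0.5,0.3,0],1]
    - [[0.4,0.3,0.8],[-0.5,0.3,0],1]
    - [[0.4,0.3,1.6],[-0.5,0.3,0],1]
    - [[0.4,0.3,2],[-0.5,0.3,0],1]

```text
clock: 15.25
tcp_pos: [533.6, 294.1, 217.9]
tool_rot: [3.141, -0.001, 1.897]
force: [0.5, 0.9, -1.7]
finger_gap: 12.1
```

```bash
python3 - <<'E'
from h import *
go([533.1,293,47.4],1.901)
E
```

```text
[-0.09 -0.08  0.35] [ 0.  -0.  -0.2] t=15.25 q7 -0.53 gap 12.1 F [ 0.5  0.9 -1.7]
```

Emit:
step_arm:
  series:
    - [[-0.1,-0.05,0.2],[0,0,0],1]
    - [[-0.1,-0.05,0.35],[0,0,0],1]
    - [[-0.1,-0.05,0.4],[0,0,0],1]
    - [[-0.1,-0.05,0.4],[0,0,0],1]
    - [[-0.1,-0.05,0.4],[0,0,0],1]

```text
clock: 15.67
tcp_pos: [533.0, 292.8, 214.5]
tool_rot: [-3.141, 0.0, 1.897]
force: [-2.1, -2.6, 6.1]
finger_gap: 11.8
```

Emit:
step_arm:
  series:
    - [[0,0,0],[0,0,0],0.7]
    - [[0,0,0],[0,0,0],0.7]
    - [[0,0,0],[0,0,0],0.6]
    - [[0,0,0],[0,0,0],0.6]
    - [[0,0,0],[0,0,0],0.6]

```text
clock: 16.08
tcp_pos: [533.2, 292.9, 214.4]
tool_rot: [-3.141, -0.0, 1.897]
force: [-1.3, 0.1, -0.3]
finger_gap: 36.2
```

Emit:
step_arm:
  series:
    - [[0,0,-1],[0,0,0],0.5]
    - [[0,0,-3],[0,0,0],0.4]
    - [[0,0,-6.5],[0,0,0],0]
    - [[0,0,-10],[0,0,0],0]
    - [[0,0,-12],[0,0,0],0]

```text
clock: 16.5
tcp_pos: [533.7, 293.6, 338.9]
tool_rot: [3.136, -0.002, 1.898]
force: [0.9, -0.8, 0.0]
finger_gap: 66.0
```

```bash
python3 - <<'E'
from h import *
go([603.8,54.5,120],1.517)
E
```

```text
[-24.9   -1.06   5.13] [ 0.3 -0.2 21.8] t=16.50 q7 -0.47 gap 66.0 F [ 0.9 -0.8  0. ]
```

Emit:
step_arm:
  series:
    - [[-25,-1,1],[0,0,22],0]
    - [[-25,-1,1],[0,0,22],0]
    - [[-25,-1,1],[0,0,22],0]
    - [[-25,-1,2],[0,0,22],0]
    - [[-25,-1,3],[0,0,22],0]

```text
clock: 16.92
tcp_pos: [593.2, 92.8, 319.9]
tool_rot: [3.133, -0.004, 1.513]
force: [0.4, 0.1, 0.0]
finger_gap: 92.6
```

```bash
python3 - <<'E'
from h import *
go([603.8,54.5,80],1.517)
E
```

```text
[-3.8   1.22  7.29] [ 0.5 -0.3 -0.2] t=16.92 q7 -0.45 gap 92.6 F [0.4 0.1 0. ]
```

Emit:
step_arm:
  series:
    - [[-3.8,1.2,0],[0.5,-0.3,0],0]
    - [[-3.8,1.2,2],[0.5,-0.3,0],0]
    - [[-3.8,1.2,5],[0.5,-0.3,0],0]
    - [[-3.8,1.2,7.3],[0.5,-0.3,0],0]
    - [[-3.8,1.2,7.3],[0.5,-0.3,0],0]

```text
clock: 17.33
tcp_pos: [601.9, 53.7, 243.0]
tool_rot: [-3.133, 0.002, 1.513]
force: [-0.4, 0.4, -1.3]
finger_gap: 93.3
```

```bash
python3 - <<'E'
from h import *
go([603.8,54.5,24],1.517)
im=ctrl.read_camera('side');cv2.imwrite('pics/side7.png',im)
crop(im,190,70,130,130,5,'pics/side7c.png')
E
```

```text
[0.1  0.23 5.2 ] [-0.5  0.1 -0.2] t=17.33 q7 -0.42 gap 93.3 F [-0.4  0.4 -1.3]
```

View pics/side7c.png

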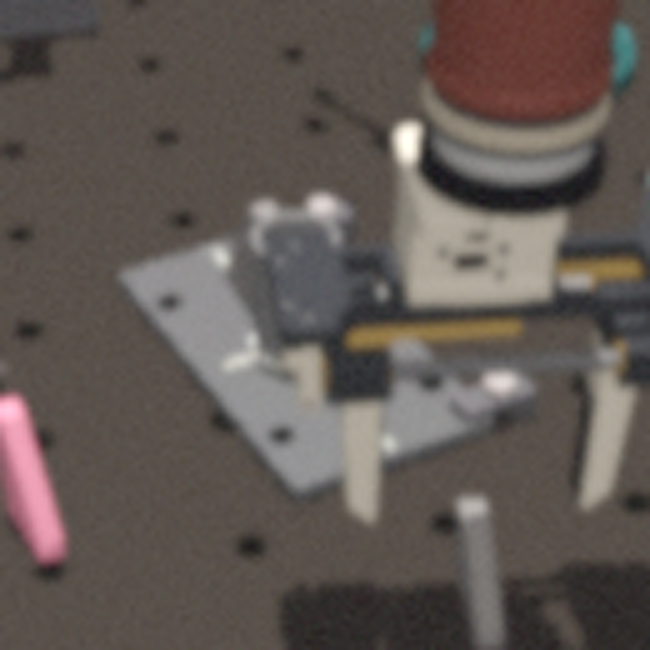

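Low rib (crop 480,570) lies between the fingers. Going down.

Emit:
step_arm:
  series:
    - [[0.1,0.2,1.5],[-0.5,0,0],0]
    - [[0.1,0.2,3.5],[-0.5,0,0],0]
    - [[0.1,0.2,5.1],[-0.5,0,0],0]
    - [[0.1,0.2,5.1],[-0.5,0,0],0]
    - [[0.1,0.2,5.1],[-0.5,0,0],1]

```text
clock: 17.8
tcp_pos: [605.1, 55.5, 195.6]
tool_rot: [3.136, 0.001, 1.514]
force: [0.1, -0.1, -0.4]
finger_gap: 89.5
```

Emit:
step_arm:
  series:
    - [[0,0,0],[0,0,0],1]
    - [[0,0,0],[0,0,0],1]
    - [[0,0,0],[0,0,0],1]
    - [[0,0,0],[0,0,0],1]
    - [[0,0,0],[0,0,0],1]

```text
clock: 18.22
tcp_pos: [605.2, 55.5, 196.3]
tool_rot: [3.135, 0.001, 1.514]
force: [0.2, 0.5, -0.2]
finger_gap: 57.5
```

Emit:
step_arm:
  series:
    - [[0,0,0],[0,0,0],1]
    - [[0,0,0],[0,0,0],1]
    - [[0,0,0],[0,0,0],1]
    - [[0,0,0],[0,0,0],1]
    - [[0,0,0],[0,0,0],1]

```text
clock: 18.63
tcp_pos: [605.2, 55.5, 196.2]
tool_rot: [3.136, 0.001, 1.514]
force: [0.5, -0.8, -0.2]
finger_gap: 24.0
```

Emit:
step_arm:
  series:
    - [[0,0,0],[0,0,0],1]
    - [[0,0,0],[0,0,0],1]
    - [[0,0,0],[0,0,0],1]
    - [[0,0,0],[0,0,0],1]

```text
clock: 18.97
tcp_pos: [604.9, 55.6, 196.0]
tool_rot: [3.137, 0.001, 1.514]
force: [-1.6, 0.5, 1.0]
finger_gap: 11.9
```

```bash
python3 - <<'E'
from h import *
go([603.8,54.5,24],1.517)
E
```

```text
[-0.11 -0.1   0.5 ] [ 0.3  0.1 -0.2] t=18.97 q7 -0.45 gap 11.9 F [-1.6  0.5  1. ]
```

Emit:
step_arm:
  series:
    - [[-0.1,0,0],[0,0,0],0.7]
    - [[-0.1,0,0.2],[0,0,0],0.7]
    - [[-0.1,0,0.4],[0,0,0],0.7]
    - [[-0.1,0,0.5],[0,0,0],0.7]
    - [[-0.1,0,0.5],[0,0,0],1]

```text
clock: 19.38
tcp_pos: [604.8, 54.5, 190.6]
tool_rot: [3.137, 0.001, 1.514]
force: [-0.3, 0.1, 0.1]
finger_gap: 24.5
```

Emit:
step_arm:
  series:
    - [[0,0,0],[0,0,0],1]
    - [[0,0,0],[0,0,0],1]
    - [[0,0,0],[0,0,0],1]
    - [[0,0,0],[0,0,0],1]
    - [[0,0,0],[0,0,0],1]

```text
clock: 19.8
tcp_pos: [604.8, 54.5, 190.6]
tool_rot: [3.137, 0.001, 1.514]
force: [-0.7, 0.7, -1.6]
finger_gap: 11.9
```

```bash
python3 - <<'E'
from h import *
go([603.8,54.5,24],1.517)
E
```

```text
[-0.01 -0.1  -0.04] [ 0.3  0.1 -0.2] t=19.80 q7 -0.45 gap 11.9 F [-0.7  0.7 -1.6]
```

Emit:
step_arm:
  series:
    - [[0,0,-1],[0,0,0],1]
    - [[0,0,-3],[0,0,0],1]
    - [[0,0,-5],[0,0,0],1]
    - [[0,0,-6],[0,0,0],1]
    - [[0,0,-6],[0,0,0],1]

```text
clock: 20.22
tcp_pos: [605.5, 54.8, 253.6]
tool_rot: [3.132, 0.0, 1.514]
force: [-0.2, 0.7, -1.5]
finger_gap: 11.6
```

```bash
python3 - <<'E'
from h import *
go([564.6,200.8,70],1.901)
E
```

```text
[14.34 -4.93  1.61] [  0.6   0.1 -22.2] t=20.22 q7 -0.42 gap 11.6 F [-0.2  0.7 -1.5]
```

Emit:
step_arm:
  series:
    - [[2.5,-0.8,0],[0.5,0,-4.5],1]
    - [[5.5,-1.8,0],[0.5,0,-9],1]
    - [[8.5,-2.9,0],[0.5,0,-13.5],1]
    - [[11.5,-4,0],[0.5,0,-18],1]
    - [[12.5,-4.5,0.5],[0.5,0,-22],1]

```text
clock: 20.63
tcp_pos: [565.5, 188.6, 248.6]
tool_rot: [3.139, -0.004, 1.909]
force: [0.3, 1.0, -1.5]
finger_gap: 11.9
```

Emit:
step_arm:
  series:
    - [[0,0,0],[0,0,0],1]
    - [[0,0,0],[0,0,0],1]

```text
clock: 20.8
tcp_pos: [564.5, 189.9, 247.8]
tool_rot: [3.141, -0.005, 1.911]
force: [-0.3, 0.0, -2.2]
finger_gap: 11.7
```

```bash
python3 - <<'E'
from h import *
go([564.6,200.8,70],1.901)
im=ctrl.read_camera('side');cv2.imwrite('pics/side8.png',im)
crop(im,190,70,130,110,6,'pics/side8c.png')
E
```

```text
[1.02 0.37 1.08] [ 0.  -0.3  0.6] t=20.80 q7 -0.34 gap 11.7 F [-0.3  0.  -2.2]
```

View pics/side8c.png

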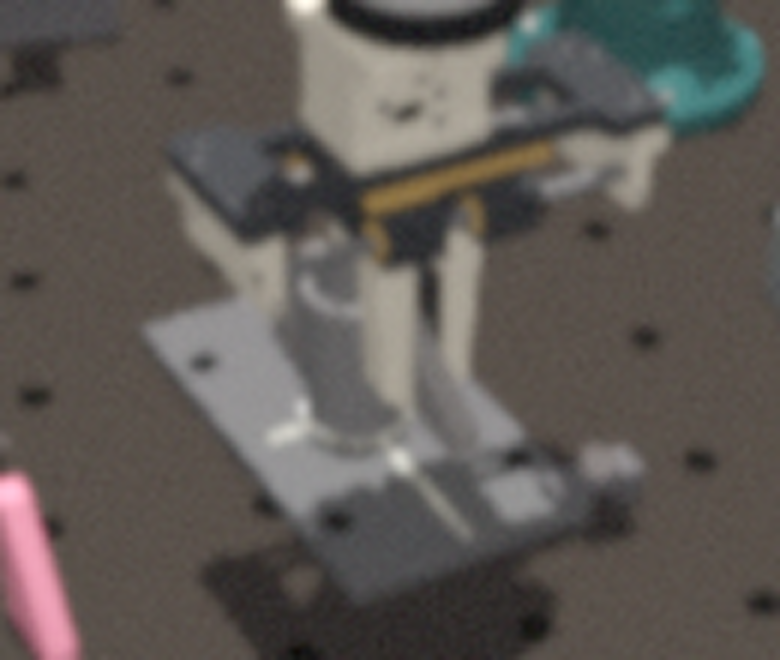

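Emit:
step_arm:
  series:
    - [[0.5,0.2,0.5],[0,0,0.6],1]
    - [[0.9,0.35,1.5],[0,0,0.6],1]
    - [[0.9,0.35,2.5],[0,0,0.6],1]
    - [[0.9,0.35,3],[0,0,0.6],1]
    - [[0.9,0.35,3],[0,0,0.6],1]

```text
clock: 21.27
tcp_pos: [565.2, 196.9, 215.8]
tool_rot: [-3.138, -0.002, 1.896]
force: [-0.3, 0.1, -1.2]
finger_gap: 11.6
```

```bash
python3 - <<'E'
from h import *
go([564.6,200.8,33.6],1.901)
E
```

```text
[0.38 0.07 1.52] [-0.2 -0.1 -0.3] t=21.27 q7 -0.38 gap 11.6 F [-0.3  0.1 -1.2]
```

Emit:
step_arm:
  series:
    - [[0.2,0,0.5],[-0.2,0,-0.3],1]
    - [[0.35,0.05,1],[-0.2,0,-0.3],1]
    - [[0.35,0.05,1.3],[-0.2,0,-0.3],1]
    - [[0.35,0.05,1.5],[-0.2,0,-0.3],1]
    - [[0.35,0.05,1.6],[-0.2,0,-0.3],1]

```text
clock: 21.68
tcp_pos: [564.3, 200.7, 200.6]
tool_rot: [-3.141, -0.002, 1.902]
force: [-3.2, 0.1, 9.8]
finger_gap: 11.8
```

```bash
python3 - <<'E'
from h import *
go([564.6,200.8,33.6],1.901)
E
```

```text
[ 0.    0.03 -0.  ] [-0.  -0.1  0. ] t=21.68 q7 -0.39 gap 11.8 F [-3.2  0.1  9.8]
```

Contact with the plate. Release and raise.

Emit:
step_arm:
  series:
    - [[0,0,0],[0,0,0],0.7]
    - [[0,0,0],[0,0,0],0.7]
    - [[0,0,0],[0,0,0],0.6]
    - [[0,0,0],[0,0,0],0.6]
    - [[0,0,0],[0,0,0],0.6]

```text
clock: 22.1
tcp_pos: [564.4, 200.7, 200.6]
tool_rot: [-3.141, -0.002, 1.902]
force: [-0.4, -0.1, 0.1]
finger_gap: 36.4
```

Emit:
step_arm:
  series:
    - [[0,0,-1],[0,0,0],0.5]
    - [[0,0,-4],[0,0,0],0.4]
    - [[0,0,-8],[0,0,0],0]
    - [[0,0,-12],[0,0,0],0]
    - [[0,0,-15],[0,0,0],0]

```text
clock: 22.52
tcp_pos: [564.7, 200.7, 354.6]
tool_rot: [3.138, -0.002, 1.902]
force: [0.5, 0.7, 1.0]
finger_gap: 65.7
```

```bash
python3 - <<'E'
from h import *
go([568,-265.5,160],.045)
E
```

```text
[-44.21 -14.84   2.6 ] [  0.   -0.3 106.4] t=22.52 q7 -0.30 gap 65.7 F [0.5 0.7 1. ]
```

Emit:
step_arm:
  series:
    - [[-44.2,-14.8,1],[0,0,106],0]
    - [[-44.2,-14.8,1],[0,0,106],0]
    - [[-44.2,-14.8,1],[0,0,106],0]
    - [[-44.2,-14.8,1],[0,0,106],0]
    - [[-44.2,-14.8,1],[0,0,106],0]

```text
clock: 22.93
tcp_pos: [565.8, -9.7, 348.3]
tool_rot: [3.141, -0.003, 1.271]
force: [1.2, -0.0, -0.2]
finger_gap: 92.5
```

```bash
python3 - <<'E'
from h import *
go([568,-265.5,160],.045)
im=ctrl.read_camera('top');cv2.imwrite('pics/top9.png',im)
crop(im,110,140,130,100,6,'pics/top9c.png')
im=ctrl.read_camera('side');cv2.imwrite('pics/side9.png',im)
crop(im,190,70,130,110,6,'pics/side9c.png')
E
```

```text
[-24.38   7.77   2.05] [-0.1 -0.2 70.2] t=22.93 q7 -0.47 gap 92.5 F [ 1.2 -0.  -0.2]
```

View pics/top9c.png

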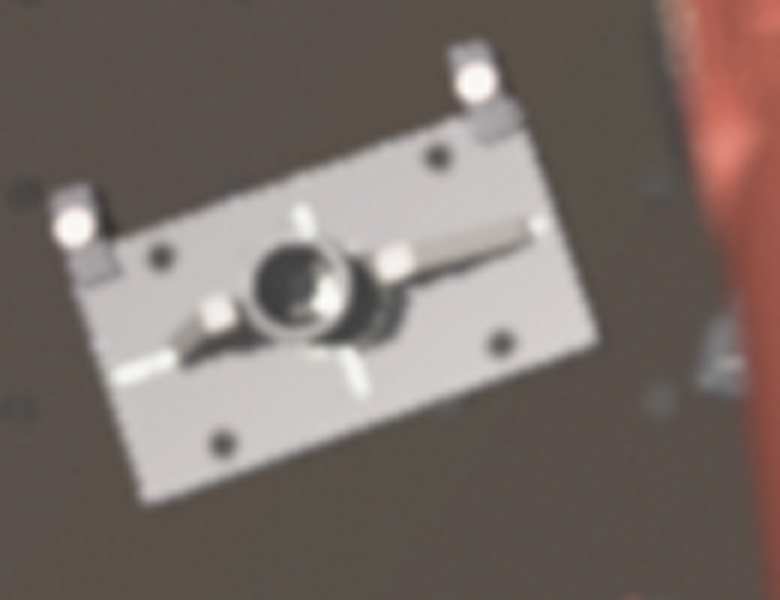

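View pics/side9c.png

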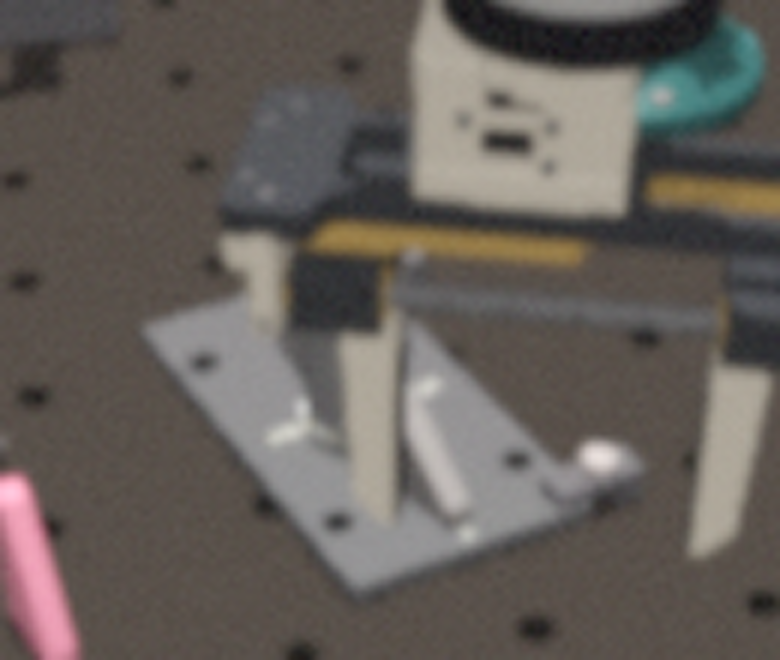

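```bash
python3 - <<'E'
from h import *
T=lambda u,v:((u+.5)/6-.5+110,(v+.5)/6-.5+140)
c=np.array([548,250.7]);ya=np.array([-.324,.946]);xa=np.array([.946,.324])
for n,u,v,z in(('pipe',300,290,80),('tall edge',236,307,76),('low edge',375,266,48),('low toe',528,227,12),('talltoe',178,354,12)):
    p=onz('top',*T(u,v),z)[:2]; print(n,p,'plate xy',(p-c)@xa,(p-c)@ya)
E
```

```text
pipe [544.25219307 248.08109587] plate xy -4.393950296440327 -1.263193856421987
tall edge [537.63917134 277.1337611 ] plate xy -1.2368053143881443 28.363246484730084
low edge [557.96438747 222.59377187] plate xy 0.3198926324831657 -29.81695334825403
low toe [579.15079312 159.9431509 ] plate xy 0.06343118418837435 -95.94883621861516
talltoe [522.74713461 321.60528046] plate xy -0.9158997899598162 75.258323703114
```

Emit:
step_arm:
  series:
    - [[-24.4,7.8,1],[0,0,70],0]
    - [[-24.4,7.8,1],[0,0,70],0]
    - [[-24.4,7.8,1],[0,0,70],0]
    - [[-24.4,7.8,1],[0,0,70],0]
    - [[-24.4,7.8,1],[0,0,70],0]

```text
clock: 23.45
tcp_pos: [565.7, -217.3, 341.6]
tool_rot: [3.14, -0.002, 0.647]
force: [1.8, 0.0, 0.4]
finger_gap: 93.2
```

```bash
python3 - <<'E'
from h import *
go([568,-265.5,160],.045)
E
```

```text
[-2.72  3.98  1.46] [ 0.1 -0.1 34.5] t=23.45 q7 -0.63 gap 93.2 F [1.8 0.  0.4]
```

Emit:
step_arm:
  series:
    - [[-2.7,4,1.4],[0,0,34.5],0]
    - [[-2.7,4,1.4],[0,0,34.5],0]
    - [[-2.7,4,1.4],[0,0,34.5],0]
    - [[-2.7,4,1.4],[0,0,34.5],0]
    - [[-2.7,4,1.4],[0,0,34.5],0]

```text
clock: 23.87
tcp_pos: [568.5, -265.2, 327.9]
tool_rot: [-3.141, -0.003, 0.04]
force: [-0.4, 0.8, -0.3]
finger_gap: 93.0
```

```bash
python3 - <<'E'
from h import *
go([568,-265.5,46],.045)
im=ctrl.read_camera('side');cv2.imwrite('pics/side10.png',im)
crop(im,190,70,200,150,4,'pics/side10c.png')
im=ctrl.read_camera('top');cv2.imwrite('pics/top10.png',im)
crop(im,135,160,60,50,12,'pics/top10c.png')
E
```

```text
[-0.08  0.03 11.49] [-0.  -0.2 -0.3] t=23.87 q7 -1.05 gap 93.0 F [-0.4  0.8 -0.3]
```

View pics/side10c.png

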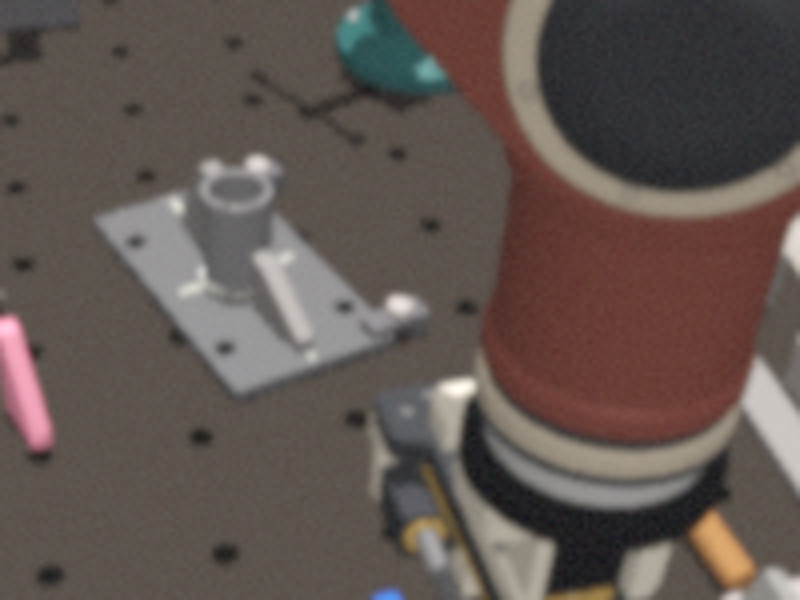

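View pics/top10c.png

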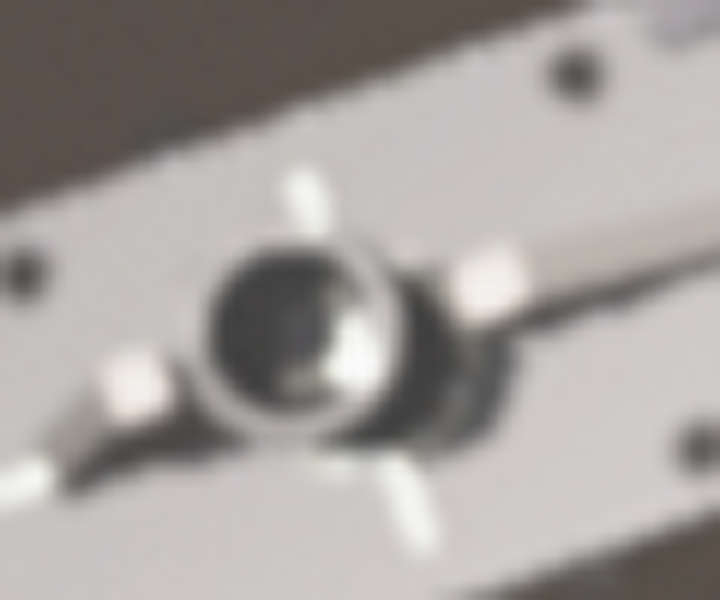

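```bash
python3 - <<'E'
from h import *
a=((299.5)/12-.5+135,(328.5)/12-.5+160); b=((237)/4-.5+190,(188.5)/4-.5+70)
print(onz('top',*a,80),onz('side',*b,80),tri(('top',*a),('side',*b)))
print([ (proj('side',[x,y,80])-[190,70])*4 for x,y in((548,250),)])
E
```

```text
[546.98810251 248.44547303  80.        ] [548.07159781 248.30963476  80.        ] (array([547.54132835, 248.42244171,  79.91758081]), np.float64(1.087987160996253))
[array([234.48565354, 185.10985372])]
```

Emit:
step_arm:
  series:
    - [[-0.1,0,3],[0,-0.2,-0.3],0]
    - [[-0.1,0,6],[0,-0.2,-0.3],0]
    - [[-0.1,0,8],[0,-0.2,-0.3],0]
    - [[-0.1,0,9],[0,-0.2,-0.3],0]
    - [[-0.1,0,9],[0,-0.2,-0.3],0]

```text
clock: 24.38
tcp_pos: [567.4, -263.8, 235.8]
tool_rot: [-3.139, 0.005, 0.055]
force: [-0.5, 0.3, 0.2]
finger_gap: 93.1
```

```bash
python3 - <<'E'
from h import *
go([568,-265.5,46],.045)
im=ctrl.read_camera('side');cv2.imwrite('pics/side11.png',im)
crop(im,230,210,200,150,4,'pics/side11c.png')
E
```

```text
[0.07 0.18 2.28] [-0.2  0.3  0.6] t=24.38 q7 -1.03 gap 93.1 F [-0.5  0.3  0.2]
```

View pics/side11c.png

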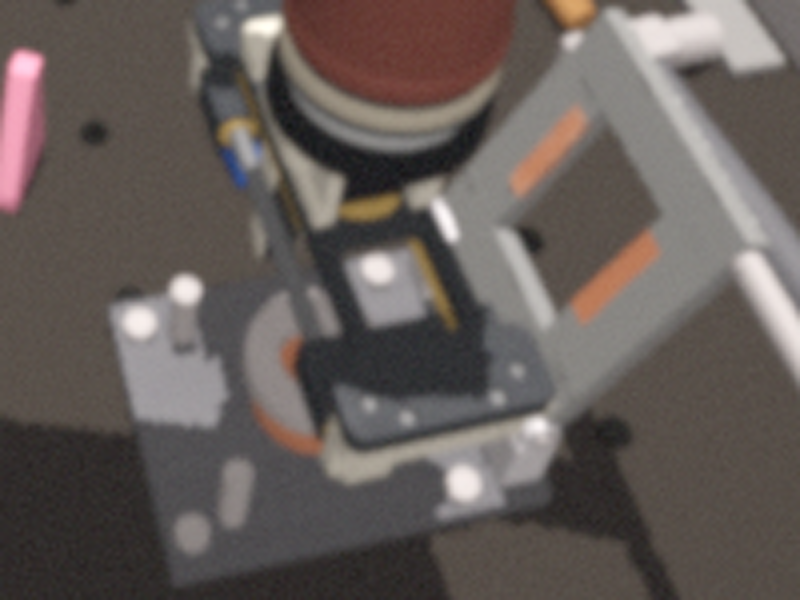

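Ring (crop 290,375) is between the fingers, lid clear of the body. Lower and close.

Emit:
step_arm:
  series:
    - [[0,0.2,0.8],[-0.2,0.3,0.5],0]
    - [[0,0.2,1.7],[-0.2,0.3,0.5],0]
    - [[0,0.2,2.3],[-0.2,0.3,0.5],0]
    - [[0,0.2,2.3],[-0.2,0.3,0.5],0]
    - [[0,0.2,2.3],[-0.2,0.3,0.5],0]

```text
clock: 24.85
tcp_pos: [568.0, -266.2, 214.3]
tool_rot: [3.139, -0.003, 0.046]
force: [-0.2, 1.1, -0.5]
finger_gap: 93.0
```

Emit:
step_arm:
  series:
    - [[0,0,0],[0,0,0],1]
    - [[0,0,0],[0,0,0],1]
    - [[0,0,0],[0,0,0],1]
    - [[0,0,0],[0,0,0],1]
    - [[0,0,0],[0,0,0],1]

```text
clock: 25.27
tcp_pos: [568.0, -266.2, 214.5]
tool_rot: [3.139, -0.003, 0.046]
force: [0.8, -0.1, -0.1]
finger_gap: 64.1
```

Emit:
step_arm:
  series:
    - [[0,0,0],[0,0,0],1]
    - [[0,0,0],[0,0,0],1]
    - [[0,0,0],[0,0,0],1]

```text
clock: 25.52
tcp_pos: [568.0, -266.0, 214.5]
tool_rot: [3.14, -0.003, 0.046]
force: [-0.8, 0.5, -0.1]
finger_gap: 60.7
```

```bash
python3 - <<'E'
from h import *
go([568,-265.5,46],.045)
E
```

```text
[ 0.   -0.05  0.15] [ 0.1 -0.2  0. ] t=25.52 q7 -1.03 gap 60.7 F [-0.8  0.5 -0.1]
```

Emit:
step_arm:
  series:
    - [[0,0,0],[0,0,0],1]
    - [[0,0,-1],[0,0,0],1]
    - [[0,0,-3],[0,0,0],1]
    - [[0,0,-6],[0,0,0],1]
    - [[0,0,-9],[0,0,0],1]

```text
clock: 25.93
tcp_pos: [567.2, -265.8, 304.9]
tool_rot: [3.141, -0.0, 0.045]
force: [0.8, -0.5, -2.6]
finger_gap: 60.8
```

```bash
python3 - <<'E'
from h import *
go([547.8,249.5,150],1.9)
im=ctrl.read_camera('side');cv2.imwrite('pics/side12.png',im)
crop(im,230,190,200,150,4,'pics/side12c.png')
E
```

```text
[  0.41 -51.57  -1.25] [ 1.000e-01  0.000e+00 -1.063e+02] t=25.93 q7 -1.04 gap 60.8 F [ 0.8 -0.5 -2.6]
```

View pics/side12c.png

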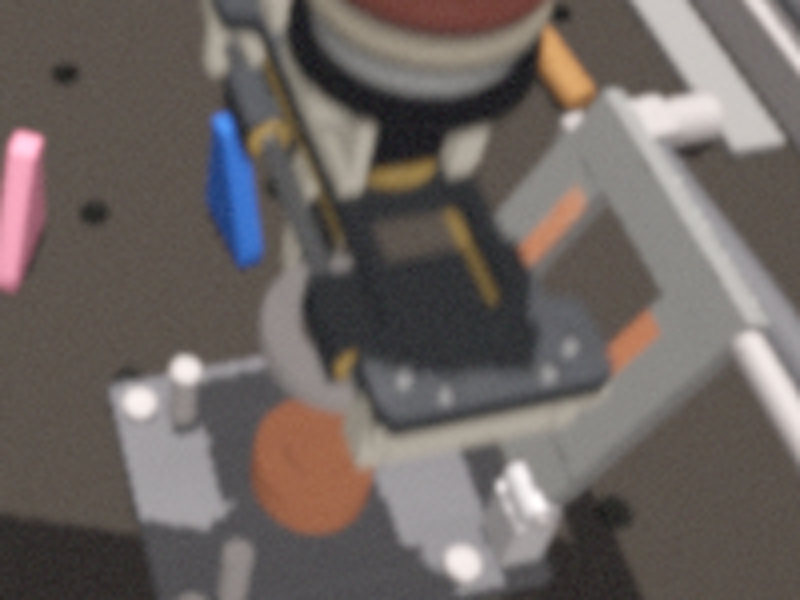

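Ring is lifted level off the pedestal (ring at crop 310,340). Carry it over.

Emit:
step_arm:
  series:
    - [[0.4,-4,-1.5],[0,0,-7],1]
    - [[0.4,-8,-3],[0,0,-14],1]
    - [[0.4,-12,-3],[0,0,-21],1]
    - [[0.4,-16,-3],[0,0,-28],1]
    - [[0.4,-20,-3],[0,0,-35],1]

```text
clock: 26.4
tcp_pos: [563.2, -65.2, 342.1]
tool_rot: [3.127, -0.008, 0.662]
force: [1.5, 0.3, -1.8]
finger_gap: 60.3
```

```bash
python3 - <<'E'
from h import *
go([547.8,249.5,150],1.9)
E
```

```text
[ 18.1  -25.81   2.27] [  1.    0.1 -71. ] t=26.40 q7 -0.87 gap 60.3 F [ 1.5  0.3 -1.8]
```

Emit:
step_arm:
  series:
    - [[2,-2.8,0],[0,0,-7],1]
    - [[4,-5.7,0],[0,0,-14],1]
    - [[6,-8.5,0],[0,0,-21],1]
    - [[8,-11.4,0],[0,0,-28],1]
    - [[10,-14.2,0],[0,0,-35],1]

```text
clock: 26.82
tcp_pos: [554.4, 109.7, 341.2]
tool_rot: [3.124, 0.003, 1.278]
force: [0.2, 0.2, -2.2]
finger_gap: 60.4
```

```bash
python3 - <<'E'
from h import *
go([547.8,249.5,150],1.9)
E
```

```text
[13.2  -4.71  2.31] [  0.9   0.5 -35.6] t=26.82 q7 -0.69 gap 60.4 F [ 0.2  0.2 -2.2]
```

Emit:
step_arm:
  series:
    - [[2.7,-1,0],[0.9,0.5,-7],1]
    - [[5.5,-2,0],[0.9,0.5,-14],1]
    - [[8,-2.9,0],[0.9,0.5,-21],1]
    - [[10.8,-3.8,0.5],[0.9,0.5,-28],1]
    - [[13,-4.6,1],[0.9,0.5,-35.5],1]

```text
clock: 27.23
tcp_pos: [547.8, 249.4, 330.7]
tool_rot: [3.139, -0.001, 1.899]
force: [-0.3, 1.0, -2.0]
finger_gap: 60.2
```

Emit:
step_arm:
  series:
    - [[0,0,0],[0,0,0],1]
    - [[0,0,0],[0,0,0],1]

```text
clock: 27.4
tcp_pos: [547.1, 251.0, 330.5]
tool_rot: [3.14, -0.002, 1.901]
force: [-0.7, -0.0, -2.1]
finger_gap: 60.5
```

```bash
python3 - <<'E'
from h import *
go([547.8,249.5,115],1.9)
im=ctrl.read_camera('side');cv2.imwrite('pics/side13.png',im)
crop(im,180,50,160,120,5,'pics/side13c.png')
E
```

```text
[-0.18  0.01  4.85] [ 0.1 -0.1  0.1] t=27.40 q7 -0.40 gap 60.5 F [-0.7 -0.  -2.1]
```

View pics/side13c.png

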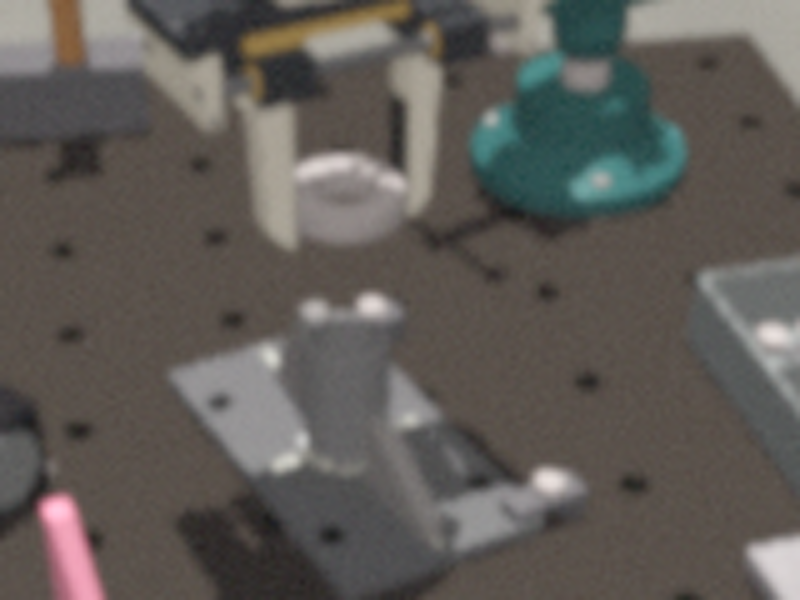

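Emit:
step_arm:
  series:
    - [[-0.15,0,1],[0,0,0],1]
    - [[-0.15,0,2.5],[0,0,0],1]
    - [[-0.15,0,4],[0,0,0],1]
    - [[-0.15,0,5],[0,0,0],1]
    - [[-0.15,0,5],[0,0,0],1]

```text
clock: 27.87
tcp_pos: [548.1, 245.4, 277.9]
tool_rot: [-3.138, 0.002, 1.895]
force: [-0.6, 0.3, -2.1]
finger_gap: 60.3
```

```bash
python3 - <<'E'
from h import *
go([547.8,249.6,92.5],1.9)
im=ctrl.read_camera('side');cv2.imwrite('pics/side14.png',im)
crop(im,190,70,130,110,6,'pics/side14c.png')
E
```

```text
[0.41 0.11 1.84] [-0.2  0.1 -0.3] t=27.87 q7 -0.43 gap 60.3 F [-0.6  0.3 -2.1]
```

View pics/side14c.png

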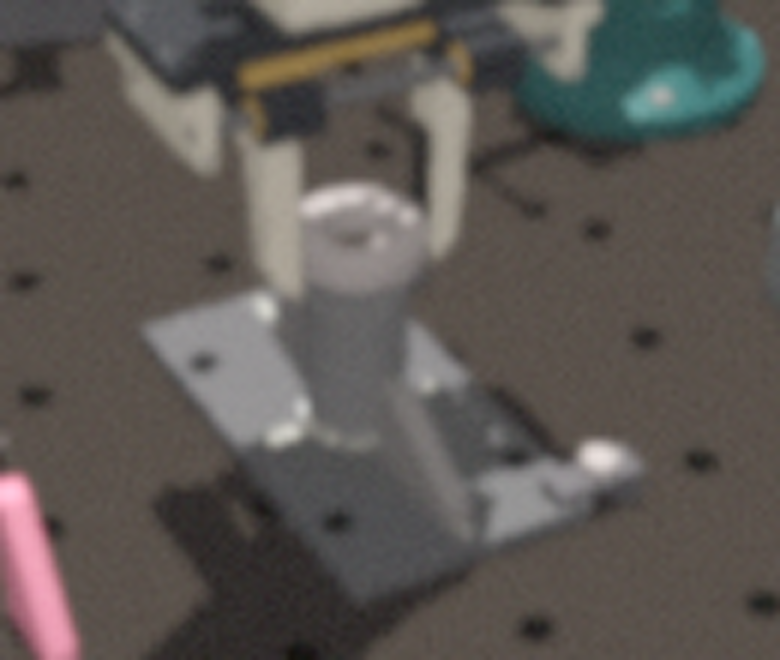

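Emit:
step_arm:
  series:
    - [[0.4,0.1,0.2],[-0.2,0.1,-0.3],1]
    - [[0.4,0.1,0.6],[-0.2,0.1,-0.3],1]
    - [[0.4,0.1,1],[-0.2,0.1,-0.3],1]
    - [[0.4,0.1,1.3],[-0.2,0.1,-0.3],1]
    - [[0.4,0.1,1.3],[-0.2,0.1,-0.3],1]

```text
clock: 28.33
tcp_pos: [547.9, 250.1, 265.7]
tool_rot: [3.14, 0.0, 1.901]
force: [0.2, 0.6, -1.9]
finger_gap: 60.6
```

```bash
python3 - <<'E'
from h import *
go([547.8,249.6,92.5],1.9)
E
```

```text
[-0.04 -0.02  0.62] [0.1 0.  0. ] t=28.33 q7 -0.44 gap 60.6 F [ 0.2  0.6 -1.9]
```

Emit:
step_arm:
  series:
    - [[0,0,0.2],[0,0,0],1]
    - [[0,0,0.4],[0,0,0],1]
    - [[0,0,0.55],[0,0,0],1]
    - [[0,0,0.6],[0,0,0],1]
    - [[0,0,0.6],[0,0,0],1]

```text
clock: 28.75
tcp_pos: [547.9, 250.0, 259.6]
tool_rot: [3.14, 0.0, 1.901]
force: [-0.2, 0.4, -1.2]
finger_gap: 60.1
```

```bash
python3 - <<'E'
from h import *
go([547.8,249.6,92.5],1.9)
im=ctrl.read_camera('side');cv2.imwrite('pics/side15.png',im)
crop(im,190,70,130,110,6,'pics/side15c.png')
E
```

```text
[-0.04 -0.02  0.01] [0.1 0.  0. ] t=28.75 q7 -0.44 gap 60.1 F [-0.2  0.4 -1.2]
```

View pics/side15c.png

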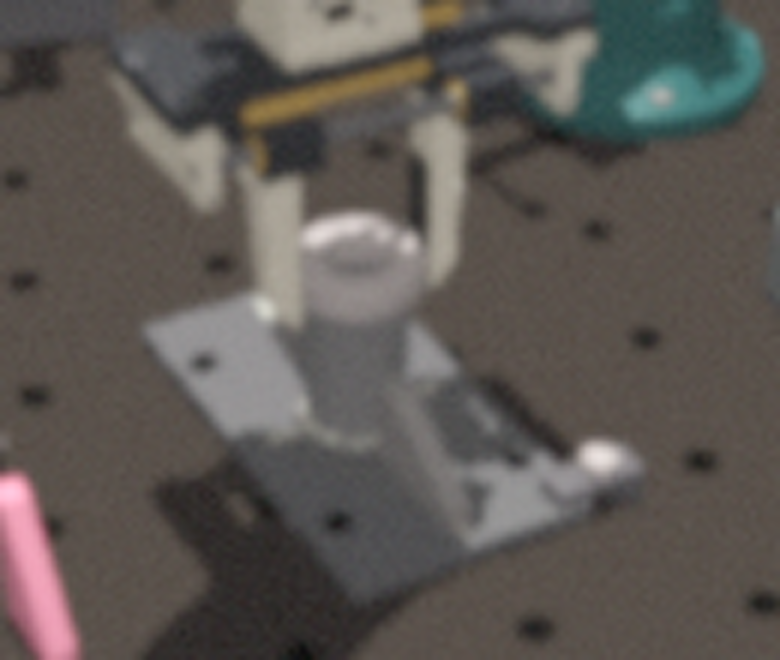

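Emit:
step_arm:
  series:
    - [[0,0,0.05],[0,0,0],1]
    - [[0,0,0.1],[0,0,0],1]
    - [[0,0,0.1],[0,0,0],1]

```text
clock: 29.05
tcp_pos: [548.0, 250.1, 259.5]
tool_rot: [3.14, 0.0, 1.901]
force: [-1.0, -1.1, 3.3]
finger_gap: 60.5
```

Contact (+3.3 N upwards). Release.

Emit:
step_arm:
  series:
    - [[0,0,0],[0,0,0],0.2]
    - [[0,0,0],[0,0,0],0]
    - [[0,0,0],[0,0,0],0]
    - [[0,0,0],[0,0,0],0]
    - [[0,0,0],[0,0,0],0]

```text
clock: 29.47
tcp_pos: [548.0, 250.1, 259.4]
tool_rot: [3.14, 0.0, 1.901]
force: [0.1, 0.2, -0.4]
finger_gap: 89.2
```

Emit:
step_arm:
  series:
    - [[0,0,0],[0,0,0],0]
    - [[0,0,0],[0,0,0],0]
    - [[0,0,-0.5],[0,0,0],0]
    - [[0,0,-2],[0,0,0],0]
    - [[0,0,-4.5],[0,0,0],0]

```text
clock: 29.88
tcp_pos: [547.2, 249.6, 302.8]
tool_rot: [-3.138, 0.001, 1.901]
force: [-1.0, 1.0, 0.0]
finger_gap: 93.3
```

Emit:
step_arm:
  series:
    - [[0,0,-4],[0,0,0],0]
    - [[0,0,-8],[0,0,0],0]
    - [[-6,0,-8],[0,0,0],0]
    - [[-12,0,-8],[0,0,0],0]
    - [[-20,0,-8],[0,0,0],0]

```text
clock: 30.3
tcp_pos: [588.1, 130.9, 384.7]
tool_rot: [-3.141, 0.001, 1.904]
force: [1.2, -0.8, 0.4]
finger_gap: 92.9
```

Emit:
step_arm:
  series:
    - [[-4,0,0],[0,0,0],0]
    - [[-8,0,0],[0,0,0],0]
    - [[-12,0,0],[0,0,0],0]
    - [[-12,0,0],[0,0,0],0]
    - [[-12,0,0],[0,0,0],0]

```text
clock: 30.72
tcp_pos: [627.9, 13.5, 384.6]
tool_rot: [-3.14, 0.003, 1.896]
force: [0.3, 0.4, 1.0]
finger_gap: 92.9
```

```bash
python3 - <<'E'
from h import *
go([547.8,249.6,92.5],1.9)
im=ctrl.read_camera('side');cv2.imwrite('pics/side16.png',cv2.resize(im,None,fx=1.5,fy=1.5))
crop(im,190,70,130,110,6,'pics/side16c.png')
im=ctrl.read_camera('top');cv2.imwrite('pics/top16.png',im)
crop(im,120,150,78,62,10,'pics/top16c.png')
E
```

```text
[ 2.497e+01 -2.000e-02  1.244e+01] [-0.1  0.2 -0.2] t=30.72 q7 0.04 gap 92.9 F [0.3 0.4 1. ]
```

View pics/side16c.png

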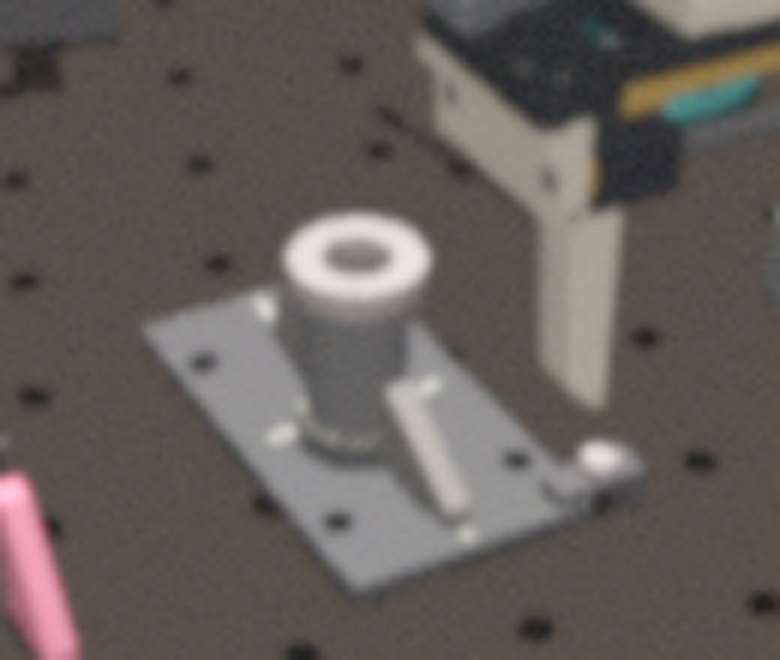

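View pics/top16c.png

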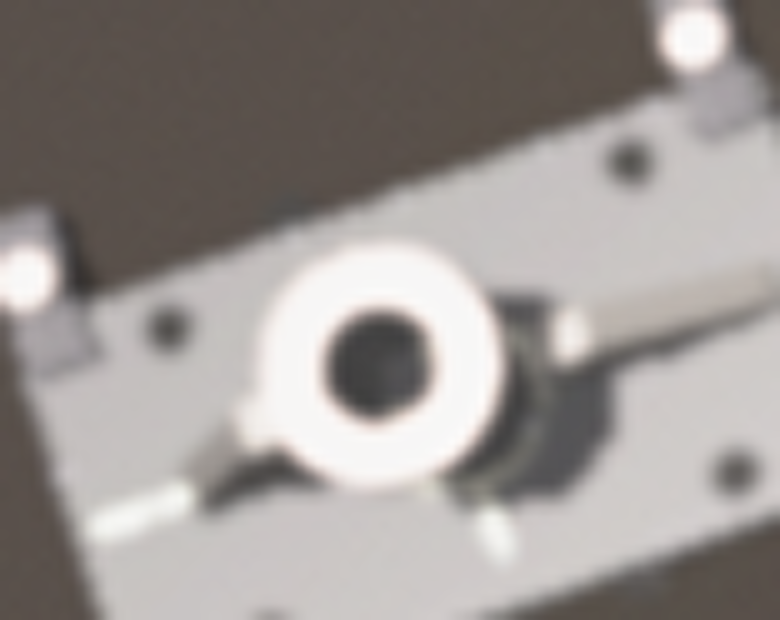

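View pics/side16.png

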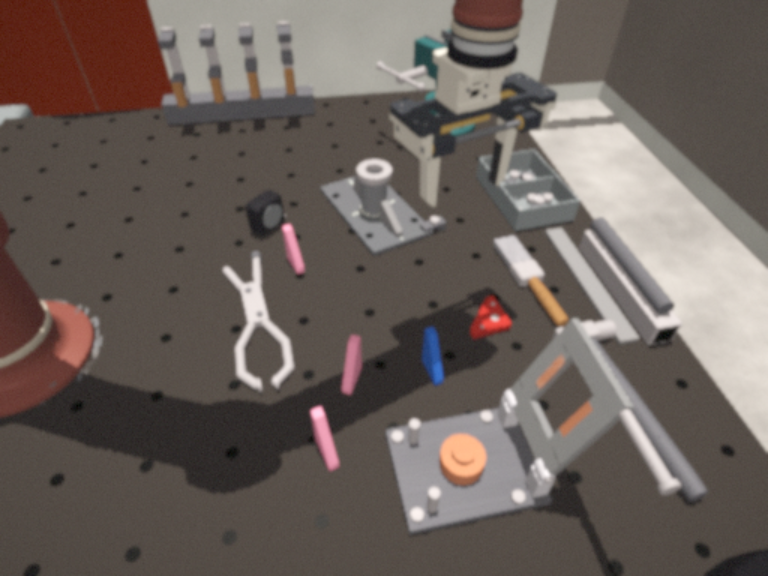

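```bash
python3 - <<'E'
from h import *
a=((382)/10-.5+120,(364.5)/10-.5+150); b=((357.5)/6-.5+190,(256.5)/6-.5+70)
p,e=tri(('top',*a),('side',*b));print(onz('top',*a,94),onz('side',*b,94),p,e)
T=lambda u,v:((u+.5)/10-.5+120,(v+.5)/10-.5+150)
c=np.array([548,250.7]);ya=np.array([-.324,.946]);xa=np.array([.946,.324])
for n,u,v,z in(('low edge',553,334,48),('tall cap left',240,416,76),('talltoe',195,500,12)):
    q=onz('top',*T(u,v),z)[:2]; print(n,q,'plate xy',(q-c)@xa,(q-c)@ya)
E
```

```text
[547.91955819 249.47238744  94.        ] [548.85793757 247.11821914  94.        ] [548.70524416 249.88434219  92.2245563 ] 1.1743156336388525
low edge [560.46082693 215.15033149] plate xy 0.2698496832602455 -37.66729433602824
tall cap left [536.79192456 291.28738322] plate xy 2.547472794919816 42.02708097398515
talltoe [520.07878924 322.11367947] plate xy -3.275433230614695 76.6038130632684
```

```bash
python3 - <<'E'
from plant import ctrl
print(ctrl.finish_job()); print(ctrl.state()['clock'])
E
```

```text
the job is handed in; nothing more can be done
None
the job is handed in; nothing more can be done
```

I finished the fit-up and handed the job in at about 31 s of the 134 s allowed. `finish_job` reports no verdict. I did not measure the lid angle, part tilts or end-state speeds numerically. These looked right in the last pictures: lid thrown back past vertical, parts upright and ring flat.

I opened the lid by gripping its bar and following the arc, then let it fall back to its stop. After that I stood the pipe on the plate mark, placed the tall rib on its left and the low rib on its right, and laid the ring on the pipe.

| Check | Measured | Limit |
|---|---|---|
| Pipe from plate centre | about 2 mm | 12 mm |
| Gaps from ribs to pipe | about 5 mm | 10 mm asked, 15 mm judged |
| Ribs off the long centre line | about 1 mm | 18 mm |
| Ring from pipe centre | about 1–2 mm | 8 mm |

- **Pipe position:** readings from the top camera alone varied. An early one put the pipe 4–5 mm off, because the bright rim blends into the plate. The two cameras together and the gripper position agreed to about 2 mm, so I used those.
- **Low rib:** in the last top picture its upright edge read 8 mm further out than before. I took this to be the ring's overhang and shadow, since the rest of the cap and its side view had not moved. I did not re-measure that gap from another view.
- **Grip on the ring:** the gripper read 60–61 mm on the 62 mm ring. I found no reason for the difference, but the ring stayed level throughout.

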